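Stow the labelling kit in the locked drawer box

TASK

Put the labelling kit away in the flat steel box: free the drawer by sliding the small switch in the slot on top of the box, pull the drawer open and put in it every marker, ball pen, probe thermometer and ink pad lying on the worktop (some may be missing today). Then push the drawer fully home and slide the switch back to the end where it started, to lock it. Leave the roll of labels and the wooden stamp where they stand.

Things in the scene. Friction and masses are not known exactly. Their poses are not given: they have to be found in the camera images.
- kit_box: Low steel box, fixed, 180 mm deep (its x), 236 mm wide (its y), 70 mm high. Origin at the centre of its underside; z up; its drawer front faces along its -x. A raised metal lock plate, 42 mm (x) by 100 mm (y), stands on its flat top, centred at x = +50 mm, y = 0, its rim 84 mm above the worktop; the rest of the top is clear at 70 mm.
- lock_slot (a point): Centre of the slot in the lock plate, level with its rim, 84 mm above the worktop; axes as the box's. The slot runs along y: 90 mm long (y), 32 mm wide (x), 8 mm deep, with a 5 mm wide rim all round. With the gripper part open (closing across the slot) one fingertip can enter the slot while the other hangs outside the plate over the box's top, 6 mm lower than the slot floor
- lock_switch (a joint): Travel of the switch nub in its slot, m: 0 = locked (nub towards the box's +y), 0.018 = free (towards the box's -y). Stays where it is left; about 1.2 N moves it. When locked, a bolt under it holds the drawer shut with about 4 mm of play; it frees the drawer once moved 14 mm, and can be locked again only with the drawer home within about 3 mm.
- switch_top (a point): Middle of the top face of the switch nub, flush with the rim of the slot. The nub is a black block, 12 mm along the slot (box y), 28 mm across it, 7.5 mm high; its middle is 9 mm from the slot's centre at either end of its travel, so at least 30 mm of slot is free for a fingertip behind it. Push it on its side face along the slot.
- box_drawer (a joint): Opening of the drawer, m: 0 = home, 0.13 = fully open; slides out along the box's -x. About 1.5 N moves it; it stays where it is left.
- drawer_handle (a point): Middle of the drawer's bar handle: a round black bar 10 mm thick, 110 mm long along the box's y, 45 mm above the worktop, its axis 45 mm in front of the drawer front (40 mm gap for a finger behind it). Can be gripped from above across the box's x.
- drawer_floor (a point): Centre of the drawer's inner floor, 16 mm above the worktop; moves with the drawer, axes as the box's (-x to the front). The inside is 155 mm (x) by 206 mm (y), its walls 32 mm high. Fully open, the part from x = -77 to +52 mm lies clear in front of the box. Things lower than 45 mm pass under the box's top (32 mm within 20 mm of the rear wall).
- marker: Fat marker pen, black and white, 135 mm long along its y, 17 mm thick. It lies on the worktop at the left; origin at the middle of its length, on its underside. May be absent.
- ball_pen: Slim blue ball pen, 145 mm long along its y, 12 mm wide, 9 mm thick, lying at the left; origin at the middle of its length, on its underside. May be absent.
- thermometer: White probe thermometer, 184 mm long along its y: handle 22 mm wide, 16 mm thick from y = +14 to +92 mm, thin 4 mm probe from there to y = -92 mm. Lies at the left; origin at the middle of its whole length, on its underside; grip the handle, about y = +45 mm. May be absent.
- ink_pad: Closed flat dark blue ink pad tin, 56 mm (its x) by 70 mm (its y), 13 mm high, lying at the left; origin at the centre of its underside. May be absent.
- label_roll: Roll of labels lying flat, 78 mm across, 34 mm high; stays where it is.
- date_stamp: Wooden hand stamp standing upright, 24 mm across, 64 mm high; stays where it is.

How it is judged (in metres and radians):
On the way, in this order (a step that is already met when the one before it is completed fails the run):
1. the switch is slid to the free end (value of joint lock_switch above 0.014 m), for 0.2 s.
2. the drawer is pulled open (value of joint box_drawer above 0.1 m), for 0.2 s.
3. everything of the kit that is there lies in the drawer (x of marker in the frame of drawer_floor between -0.076 and 0.076 m and y of marker in the frame of drawer_floor between -0.1 and 0.1 m and z of marker in the frame of drawer_floor between -0.006 and 0.045 m and x of ball_pen in the frame of drawer_floor between -0.076 and 0.076 m and y of ball_pen in the frame of drawer_floor between -0.1 and 0.1 m and z of ball_pen in the frame of drawer_floor between -0.006 and 0.045 m and x of thermometer in the frame of drawer_floor between -0.076 and 0.076 m and y of thermometer in the frame of drawer_floor between -0.1 and 0.1 m and z of thermometer in the frame of drawer_floor between -0.006 and 0.045 m and x of ink_pad in the frame of drawer_floor between -0.076 and 0.076 m and y of ink_pad in the frame of drawer_floor between -0.1 and 0.1 m and z of ink_pad in the frame of drawer_floor between -0.006 and 0.045 m), for 0.2 s.
4. the drawer is pushed home with the kit in it (all of step 3 and value of joint box_drawer below 0.006 m), for 0.2 s.
At the end, for the whole second after the job is handed in: The drawer is home within 6 mm, the switch is within 4 mm of its locked end, every item of the kit that was present lies in the drawer (its origin within the inner floor and no more than 45 mm above it) and is at rest (all of step 4 and value of joint lock_switch below 0.004 m and linear speed of each of marker, ball_pen, thermometer, ink_pad below 0.02 m/s); the robot touches nothing.
It fails at once if the roll of labels is shifted or knocked over (more than 40 mm) (distance of label_roll from where it was at the start of the episode above 0.04 m).
It fails at once if the wooden stamp is shifted or knocked over (more than 40 mm) (distance of date_stamp from where it was at the start of the episode above 0.04 m).
Of marker, ball_pen, thermometer, ink_pad only 2 to 4 are there at a start; the rules pass over those that are not, and their reading is None.
At some moment in a run one of marker, ball_pen, thermometer, ink_pad may be knocked a few centimetres aside while the robot is not near it.
Once in a run the grip may slacken for a moment while it holds something.
It also fails if it takes over 210 s, if anything falls off the work surface, if the arm or the gripper's body presses on something with over 40 N, if the wrist force passes 120 N, or if a joint passes its speed limit or range.

ROBOT

A 7-joint arm with a two-finger parallel gripper is mounted at the origin on a cart in front of the work surface, level with it; the furniture and walls round the work are solid. World frame = base frame: x ahead of the robot, y to its left, z up, the work surface at z = 0. Lengths are in mm, angles in degrees, forces in N, time in s.
With the tool pointing down it reaches from about 425 to 950 mm from the base axis. Payload 4.7 kg.
Tool frame: the origin (TCP) lies midway between the tips of the shut fingers; the grasp point (between the pads) lies 19 mm behind it; y points along the fingers, z is the direction in which the jaws open and shut, and the axes are right-handed (so a half turn about y gives the same grasp; the last joint's range is limited). The gripper opens to 85 mm and grips with 20 to 120 N. Pads are 22 mm wide; open, the fingers measure 114 mm over their backs; the gripper's body (76 mm by 85 mm) begins 54 mm behind the grasp point. The pads swing forward as they close: fully open they stand 13 mm farther back than shut.
Start: joints at [-64.739, 26.849, -2.785, 87.806, 1.381, 65.374, -4.715], TCP at [305.543, 601.907, 231.335] pointing down, gripper open.
Joint ranges: [-148.3, 148.3], [-19.14, 114.17], [-79.39, 73.82], [5.75, 140.21], [-59.74, 239.74], [12.07, 113.84], [-152.46, 152.46]. Speed limits (degrees/s): [147.25, 147.25, 180, 180, 180, 180, 180].

INTERFACE

Orientations are given as a 3x3 rotation matrix whose columns are the frame's x, y, z axes.
In Python, from rig import get_obs, vision, robot gives the robot as it stands. The module is installed in compiled form; this text tells all that it offers.
- The arm moves only by the tool move_arm, never from a script. Its arguments are lists of equal length, an entry for each row: "translation": the shift along the tool's x, y, z normalised to -1 to 1, where 1 is 0.1 m, a list of three; "turn": the turn, a rotation vector about the tool's x, y, z normalised to -1 to 1, where 1 is 45 degrees, a list of three; "jaw": the opening, from -1 (shut) to 1 (fully open). In form: {"translation": [[x, y, z], ...], "turn": [[ax, ay, az], ...], "jaw": [jaw, ...]}. A call has 1 to 20 rows; each row is the pose to reach, as a shift and turn from the pose commanded when the call began, along the tool's axes at that moment; what a row does not reach only later rows make up. A row lasts 1/10 s, in which the tool goes at most 50 mm and 8.59 degrees, less where a joint would pass 70% of its speed; a pose out of reach is approached as far as the arm can. A call with a number of a shift or a turn outside -1 to 1 is refused whole. A call with a gripper value outside its range is refused whole. The fingers move at their own pace and stop on an object; "grip_force" is the grip in N (left out, the last holds). Time passes only in rows, so rows that repeat a pose let the fingers close. It gives the time, the measured TCP pose, the force and the opening at its end, in the units of the state.
- get_obs(): the state, without advancing time (a new reading comes with each control period).
- vision.grab_frame(name): name is "scene" or "side" or "wrist"; returns a dict with "frame" (400x640x3 uint8, red, green, blue), "intrinsics" (3x3 intrinsics, pixels), "k1" (the pictures are not rectified: a ray, as slopes to the right and down, at radius r is drawn at 1 + k1 r^2 times it, then the intrinsics apply), "extrinsics" (4x4, takes a point from world to camera coordinates); the wrist camera has in their place "mount" (4x4, takes a point from camera to tool coordinates, whose origin is the TCP and whose axes are the tool frame's). Camera axes: x right, y down, z forward; pixel columns grow to the right and rows downward; lengths in mm; the calibration is good to about 2 mm. A picture is of the moment at which its call begins: read the wrist's pose just before it. There is no depth.
- robot.close_job(): hands the job in, once; it reports no verdict.
The state is a dict: "t": time; "qpos": joint angles; "qvel": joint speeds; "joint_torque": joint torques, N m; "position": TCP position; "tool_rot": TCP orientation; "contact_force": force on the tool from outside, world axes, zero at the start; "wrist_torque": the same for the moment, N m; "gripper_width": opening from 0.0 (shut) to 1.0 (fully open).
Only numpy, scipy, OpenCV 4.12 (cv2) and the standard library are available. Lean on these libraries where they do the work, as an engineer would, in place of code of your own. Each camera call takes 0.05 s, during which the arm holds its last target. There are 200 camera calls.

## Working session

There is one attempt and no reset: what is moved stays moved. The work goes in short steps, Python scripts to look and compute and a tool call to move; the robot and the scene stay as the last step left them, time stands still between calls to the robot, and variables do not carry over. Pictures are saved under pics/ and viewed, about 12 in all and at most 16, crops included, and the job is handed in when it is done.

Besides the shell and the picture viewer there is one more tool, called after ">>>" as name(argument=value, ...), one argument or row to a line, values as JSON. move_arm: Moves the arm, as the interface text tells. Scaled input: -1 to 1 covers 0.1 m each way for a shift and 45 degrees each way for a turn. Its arguments: {"type":"object","properties":{"translation":{"type":"array"},"turn":{"type":"array"},"jaw":{"type":"array"},"grip_force":{"type":"number"}},"required":["translation","turn","jaw"]}

```bash
mkdir -p pics
cat > h.py <<'E'
import numpy as np, cv2
from rig import get_obs, vision, robot
def save(name,fn):
    o=get_obs(); f=vision.grab_frame(name); im=f["frame"][:,:,::-1]
    cv2.imwrite("pics/"+fn+".png",im)
    import pickle
    pickle.dump((o,{k:f[k] for k in f if k!="frame"}),open("pics/"+fn+".pkl","wb"))
    return o,f
def load(fn):
    import pickle; return pickle.load(open("pics/"+fn+".pkl","rb"))
def cam(fn):
    o,f=load(fn)
    if "extrinsics" in f: E=np.linalg.inv(np.array(f["extrinsics"]))
    else:
        T=np.eye(4);T[:3,:3]=o["tool_rot"];T[:3,3]=o["position"];E=T@np.array(f["mount"])
    return np.array(f["intrinsics"]),f["k1"],E
def px2w(fn,u,v,z):
    K,k1,E=cam(fn)
    d=np.array([(u-K[0,2])/K[0,0],(v-K[1,2])/K[1,1]])
    s=d.copy()
    for _ in range(20): s=d/(1+k1*(s@s))
    r=E[:3,:3]@np.array([s[0],s[1],1]);c=E[:3,3]
    return c+r*(z-c[2])/r[2]
def w2px(fn,p):
    K,k1,E=cam(fn); q=np.linalg.inv(E)@np.append(p,1); s=q[:2]/q[2]; s=s*(1+k1*(s@s))
    return K[0,0]*s[0]+K[0,2],K[1,1]*s[1]+K[1,2]
E
python3 - <<'E'
from h import *
o,_=save("scene","s1"); save("side","d1"); save("wrist","w1")
for k in o: print(k,np.round(o[k],3).tolist())
for n in("s1","d1","w1"): print(cam(n)[2].round(2).tolist())
a=cv2.imread("pics/s1.png")
E
```

```text
t 0.0
qpos [-64.737, 26.898, -2.784, 87.875, 1.381, 65.374, -4.716]
qvel [0.026, 0.042, 0.061, -0.063, -0.007, 0.038, -0.077]
joint_torque [-0.001, -51.032, -0.047, -23.771, 0.011, 0.008, -0.0]
position [305.316, 601.346, 230.252]
tool_rot [[0.892, -0.001, 0.453], [-0.453, -0.002, 0.892], [0.0, -1.0, -0.002]]
contact_force [-0.289, 0.177, 0.176]
wrist_torque [-0.026, 0.028, -0.01]
gripper_width 1.001
[[-0.82, -0.44, 0.36, 80.17], [-0.57, 0.64, -0.52, 767.04], [0.0, -0.63, -0.77, 1148.64], [0.0, 0.0, 0.0, 1.0]]
[[-0.95, -0.28, 0.16, 369.76], [-0.32, 0.82, -0.47, 633.66], [-0.0, -0.49, -0.87, 1168.95], [0.0, 0.0, 0.0, 1.0]]
[[0.45, 0.85, 0.26, 238.86], [0.89, -0.43, -0.13, 635.69], [-0.0, 0.29, -0.96, 373.53], [0.0, 0.0, 0.0, 1.0]]
```

View pics/s1.png

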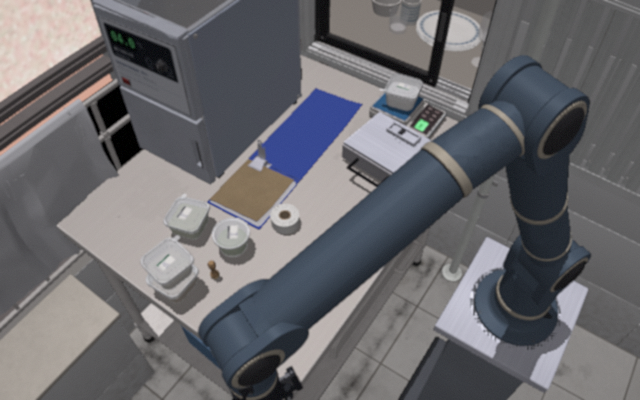

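View pics/d1.png

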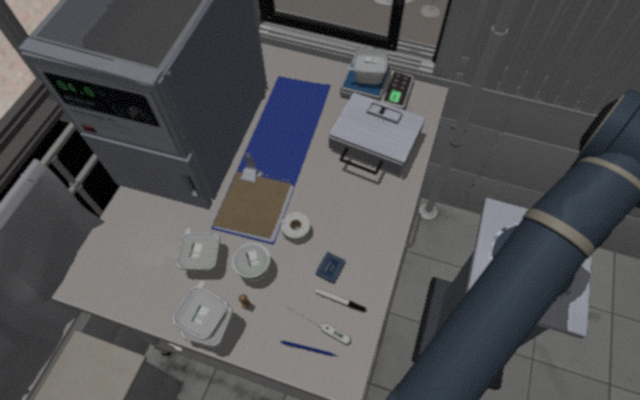

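Run:
```python
from h import *
a=cv2.imread("pics/d1.png")
c=a[245:365,278:374]; b=a[85:185,324:428]
r=lambda i:cv2.resize(i,None,fx=4,fy=4,interpolation=cv2.INTER_CUBIC)
c,b=r(c),r(b); o=np.zeros((480,800,3),np.uint8); o[:480,:384]=c; o[:400,384:800]=b
cv2.imwrite("pics/c1.png",o)
```

```text
(no output)
```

View pics/c1.png

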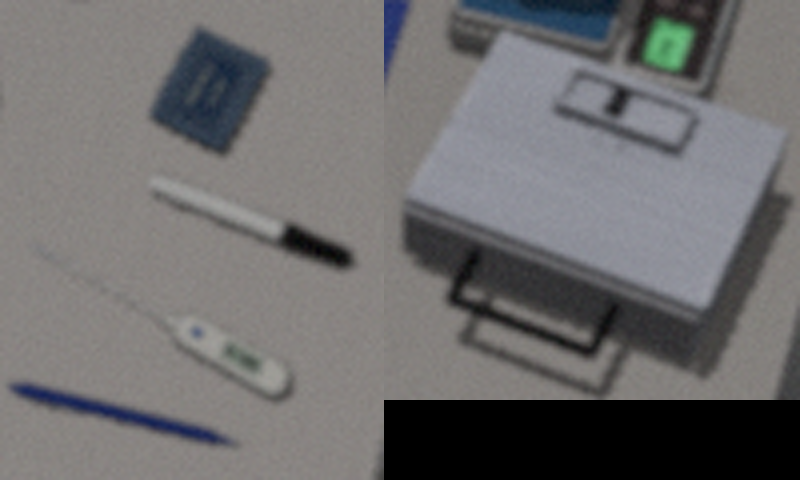

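View pics/w1.png

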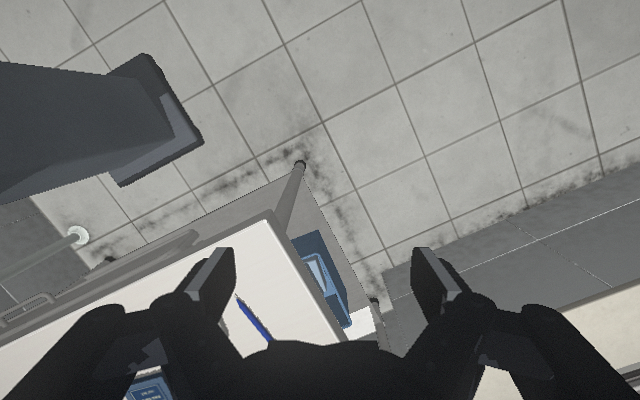

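Run:
```python
from h import *
I=lambda x,y,z:px2w("d1",278+x/4-.4,245+y/4-.4,z)
B=lambda x,y,z:px2w("d1",324+(x-384)/4-.4,85+y/4-.4,z)
def pr(n,p,q=None):
    if q is None: print(n,p.round(1))
    else:
        d=q-p; print(n,((p+q)/2).round(1),"dir",np.degrees(np.arctan2(d[1],d[0])).round(1),"len",np.linalg.norm(d).round(1))
pr("pen",I(10,386,4),I(238,443,4))
pr("therm tip->end",I(35,245,4),I(285,388,8)); pr("th handle",I(235,357,10))
pr("marker",I(152,184,8),I(352,260,8))
ps=[I(x,y,13) for x,y in((203,28),(270,68),(224,155),(150,117))]
pr("pad",sum(ps)/4); pr("e1",ps[0],ps[1]);pr("e2",ps[1],ps[2]);pr("e3",ps[2],ps[3]);pr("e4",ps[3],ps[0])
c=[B(x,y,70) for x,y in((505,35),(784,132),(710,308),(408,203))]
pr("boxc",sum(c)/4); pr("b1",c[0],c[1]);pr("b2",c[1],c[2]);pr("b3",c[2],c[3]);pr("b4",c[3],c[0])
pr("handle",B(452,296,45),B(593,350,45))
pr("nub",B(617,101,84)); pr("plate",B(574,72,84),B(682,148,84)); pr("plate2",B(556,104,84),B(697,116,84))
pr("roll",px2w("d1",296,226,34)); pr("stamp",px2w("d1",245,299,50))
```

```text
pen [490.  407.7   4. ] dir -175.0 len 143.1
therm tip->end [489.9 344.5   6. ] dir 168.7 len 180.5
th handle [436.  354.6  10. ]
marker [452.8 269.6   8. ] dir 177.2 len 135.9
pad [503.6 195.7  13. ]
e1 [497.8 161.2  13. ] dir 165.7 len 52.7
e2 [477.3 201.2  13. ] dir 81.4 len 67.7
e3 [509.3 230.1  13. ] dir -9.7 len 54.6
e4 [529.8 190.1  13. ] dir -100.3 len 71.9
boxc [ 504.7 -251.8   70. ]
b1 [ 496.2 -339.9   70. ] dir 173.5 len 228.0
b2 [ 390.  -240.4   70. ] dir 85.3 len 173.9
b3 [ 513.3 -163.8   70. ] dir -5.0 len 233.1
b4 [ 619.4 -263.3   70. ] dir -96.4 len 180.0
handle [ 523.3 -115.8   45. ] dir 173.5 len 110.6
nub [ 507.8 -304.2   84. ]
plate [ 498.4 -298.7   84. ] dir 154.7 len 105.7
plate2 [ 498.9 -298.    84. ] dir -167.7 len 105.2
roll [627.4 120.1  34. ]
stamp [672.6 355.4  50. ]
```

>>> move_arm(
  translation=[
    [0.9, 0, 0],
    [0.9, 0, 0],
    [0.9, 0, 0],
    [0.9, 0, 0],
    [0.9, 0, 0],
    [0.9, 0, 0],
  ],
  turn=[
    [0, -0.467, 0],
    [0, -0.467, 0],
    [0, -0.467, 0],
    [0, -0.467, 0],
    [0, -0.467, 0],
    [0, -0.467, 0],
  ],
  jaw=[1, 1, 1, 1, 1, 1],
)

```text
t: 0.75
position: [384.1, 562.1, 231.2]
tool_rot: [[0.995, -0.001, 0.101], [-0.101, 0.0, 0.995], [-0.001, -1.0, 0.0]]
contact_force: [-0.4, -0.1, -0.2]
gripper_width: 0.997
```

>>> move_arm(
  translation=[
    [0.26, 0, -0.94],
    [0.26, 0, -0.94],
    [0.26, 0, -0.94],
    [0.26, 0, -0.94],
  ],
  turn=[
    [0, 0, 0],
    [0, 0, 0],
    [0, 0, 0],
    [0, 0, 0],
  ],
  jaw=[1, 1, 1, 1],
)

```text
t: 1.15
position: [401.7, 464.8, 231.9]
tool_rot: [[0.995, 0.0, 0.104], [-0.104, 0.001, 0.995], [0.0, -1.0, 0.001]]
contact_force: [-0.4, 0.1, 0.5]
gripper_width: 0.999
```

>>> move_arm(
  translation=[
    [0.26, 0, -0.94],
    [0.26, 0, -0.94],
    [0.26, 0, -0.94],
    [0.26, 0, -0.94],
  ],
  turn=[
    [0, 0, 0],
    [0, 0, 0],
    [0, 0, 0],
    [0, 0, 0],
  ],
  jaw=[1, 1, 1, 1],
)

```text
t: 1.55
position: [417.8, 370.0, 231.8]
tool_rot: [[0.995, 0.0, 0.102], [-0.102, 0.002, 0.995], [0.0, -1.0, 0.002]]
contact_force: [-0.7, 0.7, -0.5]
gripper_width: 1.0
```

Works as expected; continue the transit to above the switch.

>>> move_arm(
  translation=[
    [0.26, 0, -0.94],
    [0.26, 0, -0.94],
    [0.26, 0, -0.94],
    [0.26, 0, -0.94],
  ],
  turn=[
    [0, 0, 0],
    [0, 0, 0],
    [0, 0, 0],
    [0, 0, 0],
  ],
  jaw=[0, 0, 0, 0],
)

```text
t: 1.95
position: [434.3, 274.5, 231.6]
tool_rot: [[0.995, 0.0, 0.102], [-0.102, 0.002, 0.995], [0.0, -1.0, 0.002]]
contact_force: [0.0, 0.1, 0.5]
gripper_width: 0.498
```

>>> move_arm(
  translation=[
    [0.26, 0, -0.94],
    [0.26, 0, -0.94],
    [0.26, 0, -0.94],
    [0.26, 0, -0.94],
  ],
  turn=[
    [0, 0, 0],
    [0, 0, 0],
    [0, 0, 0],
    [0, 0, 0],
  ],
  jaw=[0, 0, 0, 0],
)

```text
t: 2.35
position: [450.8, 178.6, 231.5]
tool_rot: [[0.995, 0.0, 0.101], [-0.101, 0.001, 0.995], [0.0, -1.0, 0.001]]
contact_force: [-0.1, 0.6, 0.4]
gripper_width: 0.5
```

>>> move_arm(
  translation=[
    [0.26, 0, -0.94],
    [0.26, 0, -0.94],
    [0.26, 0, -0.94],
    [0.26, 0, -0.94],
  ],
  turn=[
    [0, 0, 0],
    [0, 0, 0],
    [0, 0, 0],
    [0, 0, 0],
  ],
  jaw=[0, 0, 0, 0],
)

```text
t: 2.75
position: [467.2, 82.5, 231.4]
tool_rot: [[0.995, 0.0, 0.101], [-0.101, 0.001, 0.995], [0.0, -1.0, 0.001]]
contact_force: [-0.3, 1.0, -0.5]
gripper_width: 0.502
```

>>> move_arm(
  translation=[
    [0.26, 0, -0.94],
    [0.26, 0, -0.94],
    [0.26, 0, -0.94],
    [0.26, 0, -0.94],
  ],
  turn=[
    [0, 0, 0],
    [0, 0, 0],
    [0, 0, 0],
    [0, 0, 0],
  ],
  jaw=[-0.3, -0.3, -0.3, -0.3],
)

```text
t: 3.15
position: [483.6, -13.6, 231.2]
tool_rot: [[0.995, 0.0, 0.101], [-0.101, 0.001, 0.995], [-0.0, -1.0, 0.001]]
contact_force: [-0.1, 0.9, -0.2]
gripper_width: 0.349
```

>>> move_arm(
  translation=[
    [0.26, 0, -0.94],
    [0.26, 0, -0.94],
    [0.26, 0, -0.94],
    [0.26, 0, -0.94],
  ],
  turn=[
    [0, 0, 0],
    [0, 0, 0],
    [0, 0, 0],
    [0, 0, 0],
  ],
  jaw=[-0.3, -0.3, -0.3, -0.3],
)

```text
t: 3.55
position: [499.9, -109.7, 231.0]
tool_rot: [[0.995, -0.0, 0.1], [-0.1, 0.001, 0.995], [-0.0, -1.0, 0.001]]
contact_force: [-0.3, 1.3, -0.7]
gripper_width: 0.348
```

>>> move_arm(
  translation=[
    [0.26, 0, -0.94],
    [0.26, 0, -0.94],
    [0.26, 0, -0.94],
    [0.26, 0, -0.94],
  ],
  turn=[
    [0, 0, 0],
    [0, 0, 0],
    [0, 0, 0],
    [0, 0, 0],
  ],
  jaw=[-0.3, -0.3, -0.3, -0.3],
)

```text
t: 3.95
position: [516.2, -205.7, 230.8]
tool_rot: [[0.995, -0.0, 0.1], [-0.1, 0.002, 0.995], [-0.001, -1.0, 0.002]]
contact_force: [-0.2, 0.3, -0.3]
gripper_width: 0.351
```

Run:
```python
from h import *
o,f=save("wrist","w2")
print(o["position"],o["qpos"]); print(np.array(f["intrinsics"]).round(1).tolist(),np.array(f["mount"]).round(2).tolist())
```

```text
[ 516.21691903 -205.72926961  230.80972409] [  3.34843157  15.9016102   17.34000504 105.14433715  -5.5118623
  59.81705287 107.09378468]
[[299.5, 0.0, 322.6], [0.0, 299.5, 194.4], [0.0, 0.0, 1.0]] [[0.0, 0.96, 0.29, -74.71], [-0.0, -0.29, 0.96, -143.16], [1.0, -0.0, 0.0, 0.12], [0.0, 0.0, 0.0, 1.0]]
```

View pics/w2.png

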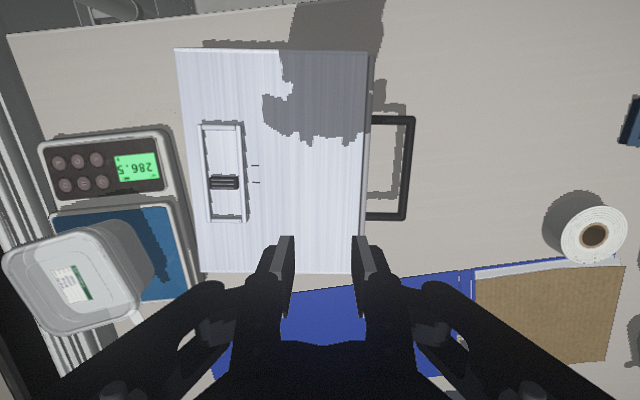

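Run:
```python
from h import *
P=lambda u,v,z:px2w("w2",u,v,z).round(1)
print("plate",[P(*c,84).tolist() for c in((199,123),(241,122),(246,219),(206,221))])
print("nub",P(224,182,84),"top/bot edge",P(223,176,84),P(224,188,84))
print("top",[P(*c,70).tolist() for c in((175,50),(367,50),(361,272),(200,271))])
print("bar",P(410,118,48),P(402,217,48))
print(get_obs()["position"])
```

```text
plate [[448.9, -315.3, 84.0], [451.8, -275.9, 84.0], [549.0, -288.5, 84.0], [547.0, -330.0, 84.0]]
nub [ 507.7 -303.3   84. ] top/bot edge [ 501.5 -303.1   84. ] [ 513.8 -304.5   84. ]
top [[382.9, -328.1, 70.0], [400.3, -152.4, 70.0], [632.3, -172.5, 70.0], [612.0, -356.3, 70.0]]
bar [ 467.  -107.6   48. ] [ 578.2 -118.5   48. ]
[ 516.19533773 -204.73696027  230.77700179]
```

>>> move_arm(
  translation=[
    [0.23, 0.5, -0.77],
    [0.23, 0.9, -0.77],
    [0.23, 0.95, -0.77],
    [0.23, 0.95, -0.77],
    [0.23, 0.95, -0.77],
    [0.23, 0.95, -0.77],
  ],
  turn=[
    [0, 0, 0],
    [0, 0, 0],
    [0, 0, 0],
    [0, 0, 0],
    [0, 0, 0],
    [0, 0, 0],
  ],
  jaw=[-0.3, -0.3, -0.3, -0.3, -0.3, -0.3],
)

```text
t: 4.6
position: [532.1, -285.1, 138.1]
tool_rot: [[0.995, 0.003, 0.099], [-0.099, 0.0, 0.995], [0.003, -1.0, 0.001]]
contact_force: [0.4, 0.2, -0.0]
gripper_width: 0.351
```

>>> move_arm(
  translation=[
    [0, 0.2, 0],
    [0, 0.4, 0],
    [0, 0.4, 0],
    [0, 0.4, 0],
  ],
  turn=[
    [0, 0, 0],
    [0, 0, 0],
    [0, 0, 0],
    [0, 0, 0],
  ],
  jaw=[-0.3, -0.3, -0.3, -0.3],
)

```text
t: 5.0
position: [531.3, -286.5, 97.8]
tool_rot: [[0.995, 0.002, 0.101], [-0.101, -0.0, 0.995], [0.002, -1.0, 0.0]]
contact_force: [0.7, -0.1, 0.3]
gripper_width: 0.351
```

Run:
```python
from h import *
o,f=save("wrist","w3")
print(o["position"],o["contact_force"],o["gripper_width"])
a=cv2.imread("pics/w3.png")[100:400,120:520]
cv2.imwrite("pics/w3c.png",cv2.resize(a,None,fx=2,fy=2,interpolation=cv2.INTER_CUBIC))
```

```text
[ 531.33679134 -286.47749386   97.79610013] [ 0.72645861 -0.09554349  0.34691556] 0.35117763655692535
```

View pics/w3c.png

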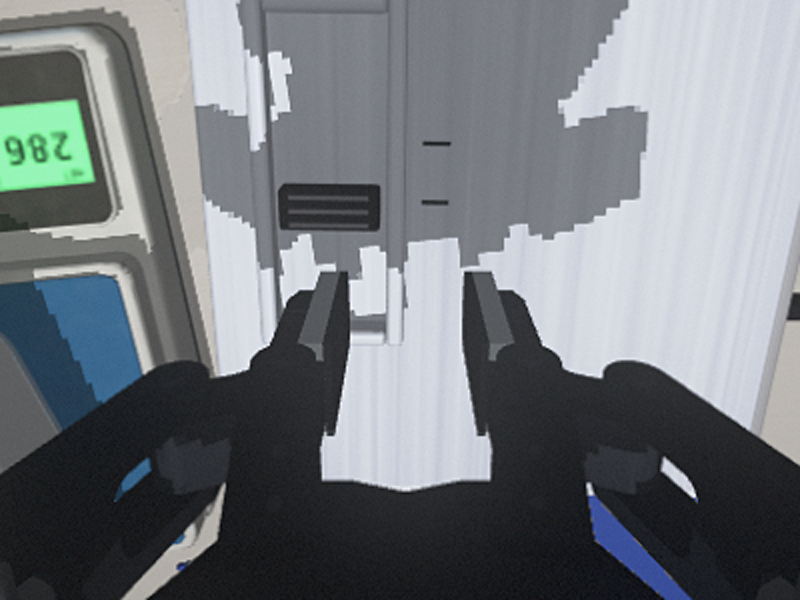

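>>> move_arm(
  translation=[
    [-0.02, 0.06, 0],
    [-0.02, 0.12, 0],
    [-0.02, 0.17, 0],
    [-0.02, 0.19, 0],
    [-0.02, 0.2, 0],
    [-0.02, 0.2, 0],
  ],
  turn=[
    [0, 0, 0],
    [0, 0, 0],
    [0, 0, 0],
    [0, 0, 0],
    [0, 0, 0],
    [0, 0, 0],
  ],
  jaw=[-0.3, -0.3, -0.3, -0.3, -0.3, -0.3],
)

```text
t: 5.65
position: [528.3, -287.0, 76.1]
tool_rot: [[0.995, -0.0, 0.103], [-0.103, 0.0, 0.995], [-0.0, -1.0, 0.0]]
contact_force: [0.7, -0.5, 0.6]
gripper_width: 0.349
```

>>> move_arm(
  translation=[
    [-0.04, 0, 0.02],
    [-0.08, 0, 0.02],
    [-0.12, 0, 0.02],
    [-0.16, 0, 0.02],
    [-0.2, 0, 0.02],
    [-0.21, 0, 0.02],
    [-0.21, 0, 0.02],
    [-0.21, 0, 0.02],
  ],
  turn=[
    [0, 0, 0],
    [0, 0, 0],
    [0, 0, 0],
    [0, 0, 0],
    [0, 0, 0],
    [0, 0, 0],
    [0, 0, 0],
    [0, 0, 0],
  ],
  jaw=[-0.3, -0.3, -0.3, -0.3, -0.3, -0.3, -0.3, -0.3],
)

```text
t: 6.45
position: [511.2, -283.1, 76.8]
tool_rot: [[0.995, 0.007, 0.101], [-0.101, -0.002, 0.995], [0.007, -1.0, -0.002]]
contact_force: [9.2, -1.4, -4.4]
gripper_width: 0.35
```

>>> move_arm(
  translation=[
    [0.02, 0, 0],
    [0.02, -0.15, 0],
    [0.02, -0.3, 0],
    [0.02, -0.3, 0.5],
    [0.02, -0.3, 0.6],
    [0.02, -0.3, 0.6],
  ],
  turn=[
    [0, 0, 0],
    [0, 0, 0],
    [0, 0, 0],
    [0, 0, 0],
    [0, 0, 0],
    [0, 0, 0],
  ],
  jaw=[-0.3, -0.3, -0.3, -0.3, -0.3, -0.3],
)

```text
t: 7.05
position: [515.7, -220.7, 106.8]
tool_rot: [[0.995, -0.001, 0.099], [-0.099, 0.002, 0.995], [-0.001, -1.0, 0.002]]
contact_force: [-0.4, -0.0, -0.2]
gripper_width: 0.35
```

Run:
```python
from h import *
o,f=save("wrist","w4")
print(o["position"],o["contact_force"],o["gripper_width"])
a=cv2.imread("pics/w4.png")[0:300,0:400]
cv2.imwrite("pics/w4c.png",cv2.resize(a,None,fx=2,fy=2,interpolation=cv2.INTER_CUBIC))
```

```text
[ 515.69523921 -220.71348782  106.83738295] [-0.40460244 -0.01495598 -0.21890114] 0.34966720721884903
```

View pics/w4c.png

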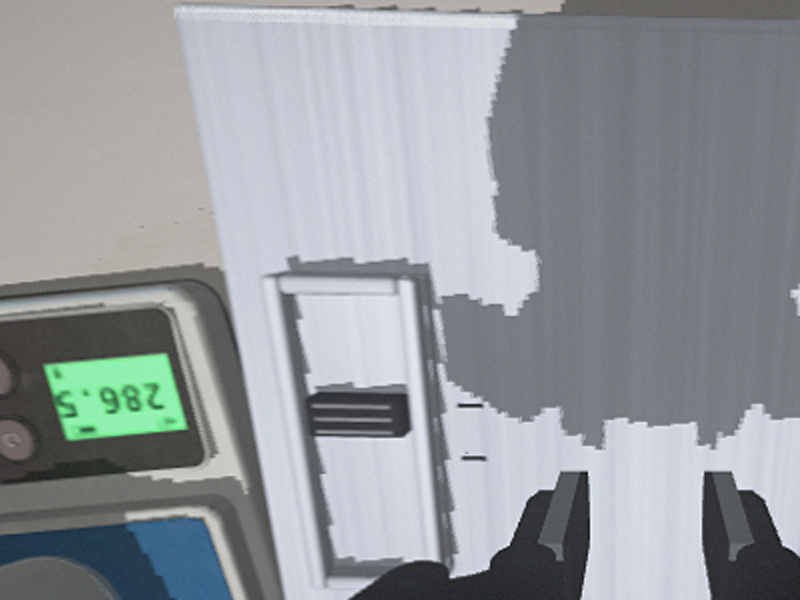

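Run:
```python
from h import *
P=lambda u,v,z:px2w("w4",u/2,v/2,z).round(1)
print("nub",P(355,406,84),P(360,395,84),P(360,417,84),"plate ends",P(350,274,84),P(385,574,84), "marks",P(468,406,70),P(474,458,70))
```

```text
nub [ 488.9 -302.8   84. ] [ 485.8 -300.6   84. ] [ 492.4 -302.2   84. ] plate ends [ 451.5 -295.    84. ] [ 545.3 -306.8   84. ] marks [ 496.5 -274.9   70. ] [ 514.3 -276.3   70. ]
```

>>> move_arm(
  translation=[
    [-0.05, 0, 0.5],
    [-0.05, 0, 1],
    [-0.05, 0, 1],
    [-0.05, 0, 1],
  ],
  turn=[
    [0, 0, 0],
    [0, 0, 0],
    [0, 0, 0],
    [0, 0, 0],
  ],
  jaw=[-0.3, -0.3, -0.3, -0.3],
)

```text
t: 7.5
position: [521.1, -123.7, 106.5]
tool_rot: [[0.995, -0.0, 0.102], [-0.102, -0.001, 0.995], [-0.0, -1.0, -0.001]]
contact_force: [-0.2, -0.5, -0.6]
gripper_width: 0.349
```

>>> move_arm(
  translation=[
    [0, 0, 0.08],
    [0, 0.2, 0.08],
    [0, 0.4, 0.08],
    [0, 0.6, 0.08],
    [0, 0.75, 0.08],
    [0, 0.78, 0.08],
    [0, 0.78, 0.08],
  ],
  turn=[
    [0, 0, 0],
    [0, 0, 0],
    [0, 0, 0],
    [0, 0, 0],
    [0, 0, 0],
    [0, 0, 0],
    [0, 0, 0],
  ],
  jaw=[-0.3, -0.3, -0.3, -0.3, -0.3, -0.3, -0.3],
)

```text
t: 8.2
position: [521.6, -116.8, 28.1]
tool_rot: [[0.994, -0.001, 0.105], [-0.105, -0.0, 0.994], [-0.001, -1.0, -0.001]]
contact_force: [-0.3, 0.2, 0.2]
gripper_width: 0.35
```

>>> move_arm(
  translation=[
    [0, 0, 0],
    [0, 0, 0],
    [0, 0, 0],
    [0, 0, 0],
    [0, 0, 0],
    [0, 0, 0],
  ],
  turn=[
    [0, 0, 0],
    [0, 0, 0],
    [0, 0, 0],
    [0, 0, 0],
    [0, 0, 0],
    [0, 0, 0],
  ],
  jaw=[-0.6, -1, -1, -1, -1, -1],
  grip_force=25,
)

```text
t: 8.8
position: [522.6, -114.8, 29.1]
tool_rot: [[0.995, 0.001, 0.103], [-0.103, 0.001, 0.995], [0.001, -1.0, 0.001]]
contact_force: [-1.7, 3.5, 7.1]
gripper_width: 0.104
```

>>> move_arm(
  translation=[
    [0, 0, 0.1],
    [0, 0, 0.25],
    [0, 0, 0.4],
    [0, 0, 0.55],
    [0, 0, 0.7],
    [0, 0, 0.85],
    [0, 0, 0.95],
    [0, 0, 0.95],
  ],
  turn=[
    [0, 0, 0],
    [0, 0, 0],
    [0, 0, 0],
    [0, 0, 0],
    [0, 0, 0],
    [0, 0, 0],
    [0, 0, 0],
    [0, 0, 0],
  ],
  jaw=[-1, -1, -1, -1, -1, -1, -1, -1],
)

```text
t: 9.6
position: [534.0, -18.3, 29.1]
tool_rot: [[0.995, 0.004, 0.1], [-0.1, 0.001, 0.995], [0.004, -1.0, 0.001]]
contact_force: [2.0, 2.6, 5.7]
gripper_width: 0.102
```

>>> move_arm(
  translation=[
    [0, 0, 0.1],
    [0, 0, 0.2],
    [0, 0, 0.3],
    [0, 0, 0.34],
    [0, 0, 0.34],
    [0, 0, 0.34],
  ],
  turn=[
    [0, 0, 0],
    [0, 0, 0],
    [0, 0, 0],
    [0, 0, 0],
    [0, 0, 0],
    [0, 0, 0],
  ],
  jaw=[-1, -1, -1, -1, -1, -1],
)

```text
t: 10.2
position: [537.7, 14.3, 29.1]
tool_rot: [[0.995, 0.005, 0.102], [-0.102, 0.001, 0.995], [0.005, -1.0, 0.001]]
contact_force: [5.4, 0.5, 5.3]
gripper_width: 0.104
```

>>> move_arm(
  translation=[
    [0, 0, 0],
    [0, 0, 0],
    [0, 0, 0],
    [0, -0.2, 0],
    [0, -0.5, 0],
    [0, -0.9, 0],
    [0, -1, 0],
    [0, -1, 0],
  ],
  turn=[
    [0, 0, 0],
    [0, 0, 0],
    [0, 0, 0],
    [0, 0, 0],
    [0, 0, 0],
    [0, 0, 0],
    [0, 0, 0],
    [0, 0, 0],
  ],
  jaw=[-0.3, -0.3, -0.3, -0.3, -0.3, -0.3, -0.3, -0.3],
)

```text
t: 11.0
position: [535.7, 13.1, 129.5]
tool_rot: [[0.995, 0.002, 0.103], [-0.103, 0.001, 0.995], [0.002, -1.0, 0.001]]
contact_force: [0.5, -0.3, -0.9]
gripper_width: 0.351
```

>>> move_arm(
  translation=[
    [-0.25, -0.35, 0.9],
    [-0.25, -0.35, 0.9],
    [-0.25, -0.35, 0.9],
    [-0.25, -0.35, 0.9],
  ],
  turn=[
    [0, 0, 0],
    [0, 0, 0],
    [0, 0, 0],
    [0, 0, 0],
  ],
  jaw=[0, 0, 0, 0],
)

```text
t: 11.4
position: [518.2, 106.2, 161.8]
tool_rot: [[0.995, -0.003, 0.099], [-0.099, -0.001, 0.995], [-0.003, -1.0, -0.001]]
contact_force: [-0.1, -1.0, -0.6]
gripper_width: 0.501
```

>>> move_arm(
  translation=[
    [-0.25, -0.35, 0.9],
    [-0.25, -0.35, 0.9],
    [-0.25, -0.35, 0.9],
    [-0.25, -0.35, 0.9],
  ],
  turn=[
    [0, 0, 0],
    [0, 0, 0],
    [0, 0, 0],
    [0, 0, 0],
  ],
  jaw=[0, 0, 0, 0],
)

```text
t: 11.8
position: [503.4, 196.4, 197.0]
tool_rot: [[0.995, -0.002, 0.102], [-0.102, -0.002, 0.995], [-0.002, -1.0, -0.002]]
contact_force: [0.6, -0.5, -0.9]
gripper_width: 0.499
```

>>> move_arm(
  translation=[
    [-0.25, -0.35, 0.9],
    [-0.25, -0.35, 0.9],
    [-0.25, -0.35, 0.9],
    [-0.25, -0.35, 0.9],
    [-0.25, -0.35, 0.9],
  ],
  turn=[
    [0, 0, 0],
    [0, 0, 0],
    [0, 0, 0],
    [0, 0, 0],
    [0, 0, 0],
  ],
  jaw=[0, 0, 0, 0, 0],
)

```text
t: 12.3
position: [488.9, 285.8, 231.9]
tool_rot: [[0.994, -0.002, 0.107], [-0.107, -0.003, 0.994], [-0.002, -1.0, -0.003]]
contact_force: [-0.2, 0.1, 0.2]
gripper_width: 0.499
```

Run:
```python
from h import *
o,f=save("wrist","w5")
print(o["position"],o["tool_rot"])
```

```text
[488.8571646  285.83249609 231.85459789] [[ 0.99424869 -0.00186256  0.10707972]
 [-0.10708467 -0.00279921  0.99424596]
 [-0.00155211 -0.99999435 -0.00298256]]
```

View pics/w5.png

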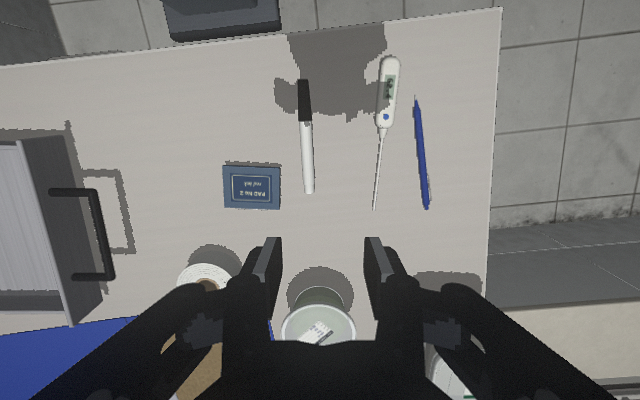

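Run:
```python
from h import *
P=lambda u,v,z:px2w("w5",u,v,z)
def pr(n,p,q):
    d=q-p; print(n,((p+q)/2).round(1),"ang",(np.degrees(np.arctan2(d[1],d[0]))).round(1),"len",np.linalg.norm(d).round(1))
pr("marker",P(304,79,8),P(309,193,8)); pr("therm",P(390,57,8),P(375,209,3)); pr("th handle",P(390,57,10),P(383,127,10)); pr("pen",P(416,97,4),P(427,208,4))
c=[P(*x,13) for x in((224,163),(281,163),(280,209),(222,208))]; print("pad",(sum(c)/4).round(1)); pr("e",c[0],c[3]);pr("e",c[0],c[1])
pr("bar",P(95,190,47),P(109,278,47)); pr("front in edge",P(19,140,48),P(70,322,48))
```

```text
marker [454.6 269.6   8. ] ang -4.5 len 136.3
therm [464.8 360.7   5.5] ang -8.2 len 182.8
th handle [412.3 367.6  10. ] ang -8.5 len 76.2
pen [490.5 409.2   4. ] ang 4.9 len 140.9
pad [504.7 194.4  13. ]
e [500.6 158.6  13. ] ang -14.1 len 59.0
e [475.7 200.5  13. ] ang 83.9 len 69.7
bar [538.   16.7  47. ] ang -10.0 len 114.3
front in edge [535.2 -48.   48. ] ang -6.9 len 234.3
```

>>> move_arm(
  translation=[
    [-0.32, 0.5, -0.2],
    [-0.32, 1, -0.2],
    [-0.32, 1, -0.2],
    [-0.32, 1, -0.2],
  ],
  turn=[
    [0, 0, 0],
    [0, 0, 0],
    [0, 0, 0],
    [0, 0, 0],
  ],
  jaw=[0, 0, 0, 0],
)

```text
t: 12.75
position: [454.1, 270.7, 132.0]
tool_rot: [[0.994, -0.003, 0.105], [-0.105, -0.003, 0.994], [-0.003, -1.0, -0.003]]
contact_force: [-0.2, -1.0, 0.4]
gripper_width: 0.497
```

>>> move_arm(
  translation=[
    [0, 0.4, 0],
    [0, 0.8, 0],
    [0, 0.9, 0],
    [0, 0.9, 0],
  ],
  turn=[
    [0, 0, 0],
    [0, 0, 0],
    [0, 0, 0],
    [0, 0, 0],
  ],
  jaw=[0, 0, 0, 0],
)

```text
t: 13.15
position: [455.5, 272.6, 43.6]
tool_rot: [[0.995, 0.0, 0.104], [-0.104, -0.0, 0.995], [0.0, -1.0, -0.0]]
contact_force: [-0.1, -0.0, 0.4]
gripper_width: 0.499
```

Down 38 mm, close at 40 N, and lift.

>>> move_arm(
  translation=[
    [0, 0.2, -0.03],
    [0, 0.35, -0.03],
    [0, 0.38, -0.03],
    [0, 0.38, -0.03],
    [0, 0.38, -0.03],
    [0, 0.38, -0.03],
    [0, 0.38, -0.03],
    [0, 0.38, -0.03],
    [0, 0.38, -0.03],
    [0, 0.38, -0.03],
  ],
  turn=[
    [0, 0, 0],
    [0, 0, 0],
    [0, 0, 0],
    [0, 0, 0],
    [0, 0, 0],
    [0, 0, 0],
    [0, 0, 0],
    [0, 0, 0],
    [0, 0, 0],
    [0, 0, 0],
  ],
  jaw=[0, 0, 0, 0, -0.5, -1, -1, -1, -1, -1],
  grip_force=40,
)

```text
t: 14.15
position: [455.2, 270.5, 6.8]
tool_rot: [[0.995, 0.002, 0.102], [-0.102, 0.002, 0.995], [0.002, -1.0, 0.002]]
contact_force: [-0.3, -0.3, 5.0]
gripper_width: 0.156
```

>>> move_arm(
  translation=[
    [0, -0.2, 0],
    [0, -0.5, 0],
    [0, -0.9, 0],
    [0, -1, 0],
    [0, -1, 0],
  ],
  turn=[
    [0, 0, 0],
    [0, 0, 0],
    [0, 0, 0],
    [0, 0, 0],
    [0, 0, 0],
  ],
  jaw=[-1, -1, -1, -1, -1],
)

```text
t: 14.65
position: [455.4, 270.5, 107.6]
tool_rot: [[0.995, 0.004, 0.103], [-0.103, 0.003, 0.995], [0.004, -1.0, 0.004]]
contact_force: [-0.1, 0.5, -0.7]
gripper_width: 0.155
```

>>> move_arm(
  translation=[
    [0.26, 0, -0.98],
    [0.26, 0, -0.98],
    [0.26, 0, -0.98],
    [0.26, 0, -0.98],
  ],
  turn=[
    [0, 0, 0],
    [0, 0, 0],
    [0, 0, 0],
    [0, 0, 0],
  ],
  jaw=[-1, -1, -1, -1],
)

```text
t: 15.05
position: [469.4, 167.7, 104.2]
tool_rot: [[0.994, -0.002, 0.106], [-0.106, -0.001, 0.994], [-0.002, -1.0, -0.001]]
contact_force: [-0.3, 0.2, -0.1]
gripper_width: 0.156
```

>>> move_arm(
  translation=[
    [0.26, 0, -0.98],
    [0.26, 0, -0.98],
    [0.26, 0, -0.98],
    [0.26, 0, -0.98],
  ],
  turn=[
    [0, 0, 0],
    [0, 0, 0],
    [0, 0, 0],
    [0, 0, 0],
  ],
  jaw=[-1, -1, -1, -1],
)

```text
t: 15.45
position: [485.5, 69.5, 104.6]
tool_rot: [[0.995, -0.001, 0.104], [-0.104, 0.0, 0.995], [-0.001, -1.0, 0.0]]
contact_force: [-0.7, 0.4, 0.4]
gripper_width: 0.16
```

>>> move_arm(
  translation=[
    [0.26, 0, -0.98],
    [0.26, 0, -0.98],
    [0.26, 0, -0.98],
    [0.26, 0, -0.98],
  ],
  turn=[
    [0, 0, 0],
    [0, 0, 0],
    [0, 0, 0],
    [0, 0, 0],
  ],
  jaw=[-1, -1, -1, -1],
)

```text
t: 15.85
position: [501.7, -29.6, 104.8]
tool_rot: [[0.995, -0.001, 0.102], [-0.102, 0.001, 0.995], [-0.001, -1.0, 0.001]]
contact_force: [0.7, 0.9, -0.2]
gripper_width: 0.162
```

>>> move_arm(
  translation=[
    [0.26, 0, -0.98],
    [0.26, 0, -0.98],
    [0.26, 0, -0.98],
    [0.26, 0, -0.98],
    [0.26, 0, -0.98],
  ],
  turn=[
    [0, 0, 0],
    [0, 0, 0],
    [0, 0, 0],
    [0, 0, 0],
    [0, 0, 0],
  ],
  jaw=[-1, -1, -1, -1, -1],
)

```text
t: 16.35
position: [517.5, -127.4, 104.7]
tool_rot: [[0.995, -0.001, 0.098], [-0.098, 0.002, 0.995], [-0.001, -1.0, 0.002]]
contact_force: [0.1, 0.3, -0.8]
gripper_width: 0.158
```

Run:
```python
from h import *
o,f=save("wrist","w6")
print(o["position"],o["contact_force"],o["gripper_width"])
```

```text
[ 517.47229877 -127.39753326  104.72857658] [ 0.13840767  0.25135389 -0.82879709] 0.15807677504126233
```

View pics/w6.png

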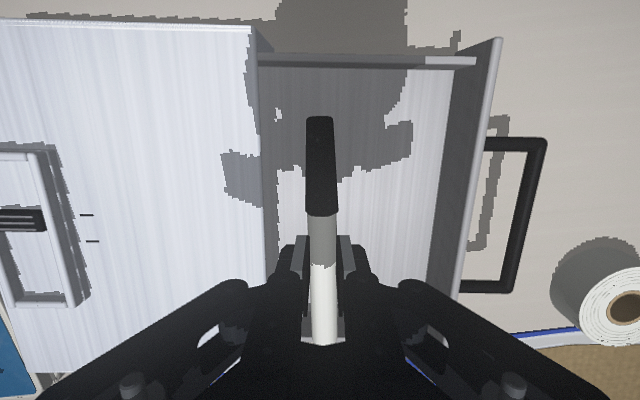

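>>> move_arm(
  translation=[
    [0, 0.2, 0.03],
    [0, 0.5, 0.03],
    [0, 0.7, 0.03],
    [0, 0.79, 0.03],
    [0, 0.79, 0.03],
    [0, 0.79, 0.03],
  ],
  turn=[
    [0, 0, 0],
    [0, 0, 0],
    [0, 0, 0],
    [0, 0, 0],
    [0, 0, 0],
    [0, 0, 0],
  ],
  jaw=[-1, -1, -1, -1, -1, -1],
)

```text
t: 17.0
position: [518.3, -127.3, 26.9]
tool_rot: [[0.995, 0.001, 0.102], [-0.102, 0.0, 0.995], [0.001, -1.0, 0.0]]
contact_force: [0.7, -0.0, 0.6]
gripper_width: 0.152
```

>>> move_arm(
  translation=[
    [0, 0, 0],
    [0, 0, 0],
    [0, 0, 0],
    [0, -0.2, 0],
    [0, -0.5, 0],
    [0, -0.8, 0],
    [0, -0.8, 0],
  ],
  turn=[
    [0, 0, 0],
    [0, 0, 0],
    [0, 0, 0],
    [0, 0, 0],
    [0, 0, 0],
    [0, 0, 0],
    [0, 0, 0],
  ],
  jaw=[-0.45, -0.45, -0.45, -0.45, -0.45, -0.45, -0.45],
)

```text
t: 17.7
position: [520.5, -128.9, 110.3]
tool_rot: [[0.995, 0.009, 0.103], [-0.103, -0.001, 0.995], [0.009, -1.0, -0.0]]
contact_force: [0.6, -1.2, 0.3]
gripper_width: 0.276
```

>>> move_arm(
  translation=[
    [-0.3, 0, 0.97],
    [-0.3, 0, 0.97],
    [-0.3, 0, 0.97],
    [-0.3, 0, 0.97],
  ],
  turn=[
    [0, 0, 0],
    [0, 0, 0],
    [0, 0, 0],
    [0, 0, 0],
  ],
  jaw=[-0.3, -0.3, -0.3, -0.3],
)

```text
t: 18.1
position: [497.4, -27.0, 106.0]
tool_rot: [[0.995, -0.0, 0.099], [-0.099, 0.0, 0.995], [-0.001, -1.0, 0.0]]
contact_force: [0.3, -0.7, 0.5]
gripper_width: 0.353
```

>>> move_arm(
  translation=[
    [-0.3, 0, 0.97],
    [-0.3, 0, 0.97],
    [-0.3, 0, 0.97],
    [-0.3, 0, 0.97],
  ],
  turn=[
    [0, 0, 0],
    [0, 0, 0],
    [0, 0, 0],
    [0, 0, 0],
  ],
  jaw=[0, 0, 0, 0],
)

```text
t: 18.5
position: [478.1, 70.9, 106.2]
tool_rot: [[0.995, 0.0, 0.102], [-0.102, -0.0, 0.995], [0.0, -1.0, -0.0]]
contact_force: [-0.1, -1.2, -1.2]
gripper_width: 0.502
```

>>> move_arm(
  translation=[
    [-0.3, 0, 0.97],
    [-0.3, 0, 0.97],
    [-0.3, 0, 0.97],
    [-0.3, 0, 0.97],
  ],
  turn=[
    [0, 0, 0],
    [0, 0, 0],
    [0, 0, 0],
    [0, 0, 0],
  ],
  jaw=[0, 0, 0, 0],
)

```text
t: 18.9
position: [458.7, 169.6, 106.1]
tool_rot: [[0.995, 0.0, 0.103], [-0.103, -0.001, 0.995], [0.0, -1.0, -0.001]]
contact_force: [0.4, -1.3, -0.0]
gripper_width: 0.502
```

>>> move_arm(
  translation=[
    [-0.3, 0, 0.97],
    [-0.3, 0, 0.97],
    [-0.3, 0, 0.97],
    [-0.3, 0, 0.97],
  ],
  turn=[
    [0, 0, 0],
    [0, 0, 0],
    [0, 0, 0],
    [0, 0, 0],
  ],
  jaw=[0, 0, 0, 0],
)

```text
t: 19.3
position: [439.2, 268.6, 106.1]
tool_rot: [[0.995, 0.0, 0.104], [-0.104, -0.001, 0.995], [0.0, -1.0, -0.001]]
contact_force: [-0.3, -0.3, 0.9]
gripper_width: 0.494
```

>>> move_arm(
  translation=[
    [-0.31, 0, 0.95],
    [-0.31, 0, 0.95],
    [-0.31, 0, 0.95],
    [-0.31, 0, 0.95],
    [-0.31, 0, 0.95],
    [-0.31, 0, 0.95],
  ],
  turn=[
    [0, 0, 0],
    [0, 0, 0],
    [0, 0, 0],
    [0, 0, 0],
    [0, 0, 0],
    [0, 0, 0],
  ],
  jaw=[0, 0, 0, 0, 0, 0],
)

```text
t: 19.9
position: [418.5, 365.0, 106.3]
tool_rot: [[0.994, 0.0, 0.107], [-0.107, -0.001, 0.994], [0.0, -1.0, -0.001]]
contact_force: [1.0, -0.5, -0.6]
gripper_width: 0.502
```

Run:
```python
from h import *
o,f=save("wrist","w7")
print(o["position"],o["tool_rot"][0],o["gripper_width"])
```

```text
[418.51348166 365.02819918 106.25903029] [9.94218785e-01 1.91293332e-04 1.07373049e-01] 0.5016203127682706
```

View pics/w7.png

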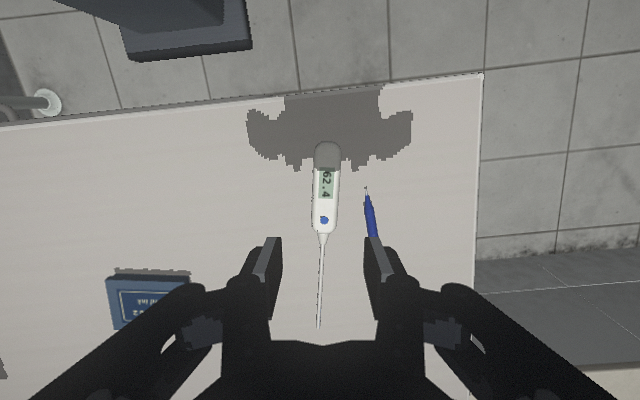

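Run:
```python
from h import *
P=lambda u,v,z:px2w("w7",u,v,z).round(1)
print(P(328,142,8),P(324,233,8),P(318,328,3),"pen tip",P(366,188,5),P(373,237,5))
```

```text
[374.9 374.2   8. ] [453.4 362.6   8. ] [557.3 345.5   3. ] pen tip [417.3 402.3   5. ] [463.3 405.5   5. ]
```

>>> move_arm(
  translation=[
    [0.01, 0.3, 0.02],
    [0.01, 0.6, 0.02],
    [0.01, 0.9, 0.02],
    [0.01, 1, 0.02],
    [0.01, 1, 0.02],
    [0.01, 1, 0.02],
    [0.01, 1, 0.02],
    [0.01, 1, 0.02],
    [0.01, 1, 0.02],
    [0.01, 1, 0.02],
    [0.01, 1, 0.02],
    [0.01, 1, 0.02],
  ],
  turn=[
    [0, 0, 0],
    [0, 0, 0],
    [0, 0, 0],
    [0, 0, 0],
    [0, 0, 0],
    [0, 0, 0],
    [0, 0, 0],
    [0, 0, 0],
    [0, 0, 0],
    [0, 0, 0],
    [0, 0, 0],
    [0, 0, 0],
  ],
  jaw=[-0.2, -0.2, -0.2, -0.2, -0.2, -0.2, -0.6, -1, -1, -1, -1, -1],
  grip_force=50,
)

```text
t: 21.15
position: [419.4, 370.6, 8.1]
tool_rot: [[0.995, 0.002, 0.103], [-0.103, 0.002, 0.995], [0.002, -1.0, 0.002]]
contact_force: [-0.4, -1.5, 7.3]
gripper_width: 0.229
```

>>> move_arm(
  translation=[
    [0, -0.2, 0],
    [0, -0.5, 0],
    [0, -0.9, 0],
    [0, -1, 0],
    [0, -1, 0],
  ],
  turn=[
    [0, 0, 0],
    [0, 0, 0],
    [0, 0, 0],
    [0, 0, 0],
    [0, 0, 0],
  ],
  jaw=[-1, -1, -1, -1, -1],
)

```text
t: 21.65
position: [419.3, 370.9, 108.6]
tool_rot: [[0.995, 0.003, 0.103], [-0.103, 0.004, 0.995], [0.003, -1.0, 0.004]]
contact_force: [0.7, -0.4, 0.1]
gripper_width: 0.231
```

>>> move_arm(
  translation=[
    [0.21, 0, -0.88],
    [0.21, 0, -0.88],
    [0.21, 0, -0.88],
    [0.21, 0, -0.88],
  ],
  turn=[
    [0, 0, 0],
    [0, 0, 0],
    [0, 0, 0],
    [0, 0, 0],
  ],
  jaw=[-1, -1, -1, -1],
)

```text
t: 22.05
position: [429.6, 278.9, 105.2]
tool_rot: [[0.994, -0.002, 0.105], [-0.105, -0.001, 0.994], [-0.002, -1.0, -0.001]]
contact_force: [-0.2, 0.9, -0.5]
gripper_width: 0.231
```

>>> move_arm(
  translation=[
    [0.21, 0, -0.88],
    [0.21, 0, -0.88],
    [0.21, 0, -0.88],
    [0.21, 0, -0.88],
  ],
  turn=[
    [0, 0, 0],
    [0, 0, 0],
    [0, 0, 0],
    [0, 0, 0],
  ],
  jaw=[-1, -1, -1, -1],
)

```text
t: 22.45
position: [441.8, 191.1, 105.8]
tool_rot: [[0.995, -0.001, 0.103], [-0.103, 0.0, 0.995], [-0.001, -1.0, 0.0]]
contact_force: [0.0, 0.8, -0.4]
gripper_width: 0.234
```

>>> move_arm(
  translation=[
    [0.21, 0, -0.88],
    [0.21, 0, -0.88],
    [0.21, 0, -0.88],
    [0.21, 0, -0.88],
  ],
  turn=[
    [0, 0, 0],
    [0, 0, 0],
    [0, 0, 0],
    [0, 0, 0],
  ],
  jaw=[-1, -1, -1, -1],
)

```text
t: 22.85
position: [454.1, 102.2, 106.1]
tool_rot: [[0.995, -0.0, 0.102], [-0.102, 0.001, 0.995], [-0.0, -1.0, 0.001]]
contact_force: [0.6, 1.0, 0.0]
gripper_width: 0.232
```

>>> move_arm(
  translation=[
    [0.21, 0, -0.88],
    [0.21, 0, -0.88],
    [0.21, 0, -0.88],
    [0.21, 0, -0.88],
  ],
  turn=[
    [0, 0, 0],
    [0, 0, 0],
    [0, 0, 0],
    [0, 0, 0],
  ],
  jaw=[-1, -1, -1, -1],
)

```text
t: 23.25
position: [466.1, 12.9, 106.1]
tool_rot: [[0.995, 0.0, 0.101], [-0.101, 0.001, 0.995], [-0.0, -1.0, 0.001]]
contact_force: [-0.3, 0.6, -0.1]
gripper_width: 0.23
```

>>> move_arm(
  translation=[
    [0.21, 0, -0.88],
    [0.21, 0, -0.88],
    [0.21, 0, -0.88],
    [0.21, 0, -0.88],
    [0.21, 0, -0.88],
  ],
  turn=[
    [0, 0, 0],
    [0, 0, 0],
    [0, 0, 0],
    [0, 0, 0],
    [0, 0, 0],
  ],
  jaw=[-1, -1, -1, -1, -1],
)

```text
t: 23.75
position: [477.7, -75.6, 106.0]
tool_rot: [[0.995, -0.001, 0.098], [-0.098, 0.001, 0.995], [-0.001, -1.0, 0.001]]
contact_force: [0.8, -0.3, -0.6]
gripper_width: 0.235
```

Run:
```python
from h import *
o,f=save("wrist","w8")
print(o["position"],o["contact_force"],o["gripper_width"])
```

```text
[477.70737133 -75.63749208 105.96834109] [ 0.83257667 -0.29958413 -0.57933243] 0.23484574980668693
```

View pics/w8.png

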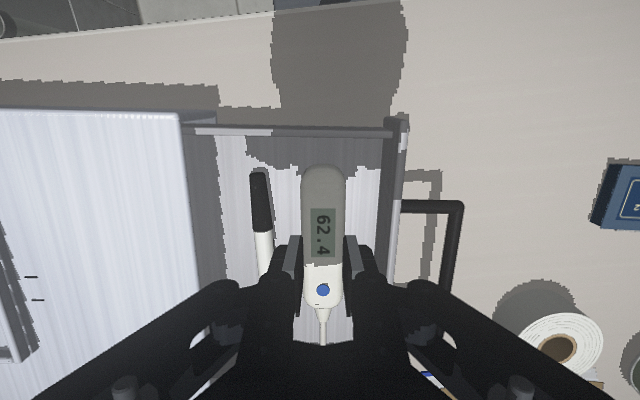

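Run:
```python
from h import *
P=lambda u,v,z:px2w("w8",u,v,z).round(1)
print("marker end",P(259,172,26),P(264,265,26),"side wall in/out top",P(290,136,48),P(290,126,48),"front wall top in",P(392,132,48),P(388,230,48),"box front edge",P(183,122,70))
print("therm end held",P(323,166,115))
```

```text
marker end [ 449.  -121.1   26. ] [ 528.3 -129.7   26. ] side wall in/out top [422.5 -91.6  48. ] [416.  -90.8  48. ] front wall top in [426.5 -24.3  48. ] [496.6 -29.4  48. ] box front edge [ 406.4 -149.7   70. ]
therm end held [431.  -70.7 115. ]
```

>>> move_arm(
  translation=[
    [0.04, 0.2, 0],
    [0.04, 0.5, 0],
    [0.04, 0.7, 0],
    [0.04, 0.8, 0],
    [0.04, 0.8, 0],
    [0.04, 0.8, 0],
  ],
  turn=[
    [0, 0, 0],
    [0, 0, 0],
    [0, 0, 0],
    [0, 0, 0],
    [0, 0, 0],
    [0, 0, 0],
  ],
  jaw=[-1, -1, -1, -1, -1, -1],
)

```text
t: 24.4
position: [482.0, -78.4, 26.8]
tool_rot: [[0.995, 0.001, 0.102], [-0.102, 0.0, 0.995], [0.001, -1.0, 0.0]]
contact_force: [0.8, 0.6, 0.6]
gripper_width: 0.234
```

>>> move_arm(
  translation=[
    [0, 0, 0],
    [0, 0, 0],
    [0, 0, 0],
    [0, -0.2, 0],
    [0, -0.5, 0],
    [0, -0.8, 0],
    [0, -0.8, 0],
  ],
  turn=[
    [0, 0, 0],
    [0, 0, 0],
    [0, 0, 0],
    [0, 0, 0],
    [0, 0, 0],
    [0, 0, 0],
    [0, 0, 0],
  ],
  jaw=[-0.4, -0.4, -0.4, -0.4, -0.4, -0.4, -0.4],
)

```text
t: 25.1
position: [484.3, -79.5, 110.0]
tool_rot: [[0.995, 0.008, 0.103], [-0.103, -0.0, 0.995], [0.008, -1.0, 0.001]]
contact_force: [0.6, -0.2, -0.9]
gripper_width: 0.299
```

>>> move_arm(
  translation=[
    [-0.04, 0, 0.98],
    [-0.04, 0, 0.98],
    [-0.04, 0, 0.98],
    [-0.04, 0, 0.98],
  ],
  turn=[
    [0, 0, 0],
    [0, 0, 0],
    [0, 0, 0],
    [0, 0, 0],
  ],
  jaw=[-0.4, -0.4, -0.4, -0.4],
)

```text
t: 25.5
position: [487.2, 20.1, 105.9]
tool_rot: [[0.995, -0.001, 0.1], [-0.1, 0.0, 0.995], [-0.001, -1.0, 0.0]]
contact_force: [0.2, 0.2, 0.3]
gripper_width: 0.301
```

>>> move_arm(
  translation=[
    [-0.04, 0, 0.98],
    [-0.04, 0, 0.98],
    [-0.04, 0, 0.98],
    [-0.04, 0, 0.98],
  ],
  turn=[
    [0, 0, 0],
    [0, 0, 0],
    [0, 0, 0],
    [0, 0, 0],
  ],
  jaw=[0, 0, 0, 0],
)

```text
t: 25.9
position: [493.5, 116.1, 105.9]
tool_rot: [[0.995, -0.001, 0.102], [-0.102, -0.001, 0.995], [-0.001, -1.0, -0.001]]
contact_force: [0.2, -0.5, 0.1]
gripper_width: 0.499
```

>>> move_arm(
  translation=[
    [-0.04, 0, 0.98],
    [-0.04, 0, 0.98],
    [-0.04, 0, 0.98],
    [-0.04, 0, 0.98],
  ],
  turn=[
    [0, 0, 0],
    [0, 0, 0],
    [0, 0, 0],
    [0, 0, 0],
  ],
  jaw=[0, 0, 0, 0],
)

```text
t: 26.3
position: [499.9, 212.9, 105.9]
tool_rot: [[0.995, -0.001, 0.104], [-0.104, -0.001, 0.995], [-0.0, -1.0, -0.001]]
contact_force: [0.7, -0.5, 0.1]
gripper_width: 0.502
```

>>> move_arm(
  translation=[
    [-0.04, 0, 0.98],
    [-0.04, 0, 0.98],
    [-0.04, 0, 0.98],
    [-0.04, 0, 0.98],
  ],
  turn=[
    [0, 0, 0],
    [0, 0, 0],
    [0, 0, 0],
    [0, 0, 0],
  ],
  jaw=[0, 0, 0, 0],
)

```text
t: 26.7
position: [506.4, 310.3, 105.9]
tool_rot: [[0.995, -0.0, 0.105], [-0.105, -0.002, 0.995], [-0.0, -1.0, -0.002]]
contact_force: [-0.1, -1.1, 0.3]
gripper_width: 0.498
```

>>> move_arm(
  translation=[
    [-0.04, 0, 0.98],
    [-0.04, 0, 0.98],
    [-0.04, 0, 0.98],
    [-0.04, 0, 0.98],
    [-0.04, 0, 0.98],
    [-0.04, 0, 0.98],
  ],
  turn=[
    [0, -0.24, 0],
    [0, -0.24, 0],
    [0, -0.24, 0],
    [0, -0.24, 0],
    [0, -0.24, 0],
    [0, -0.24, 0],
  ],
  jaw=[0, 0, 0, 0, 0, 0],
)

```text
t: 27.3
position: [513.1, 407.1, 106.4]
tool_rot: [[0.997, 0.0, -0.081], [0.081, -0.002, 0.997], [-0.0, -1.0, -0.002]]
contact_force: [-0.8, -1.0, 0.3]
gripper_width: 0.497
```

Run:
```python
from h import *
o,f=save("wrist","w9")
print(o["position"],o["tool_rot"][0],o["gripper_width"])
```

```text
[513.07428648 407.0939018  106.35818387] [ 9.96709004e-01  1.08545066e-04 -8.10626310e-02] 0.4970122514230631
```

View pics/w9.png

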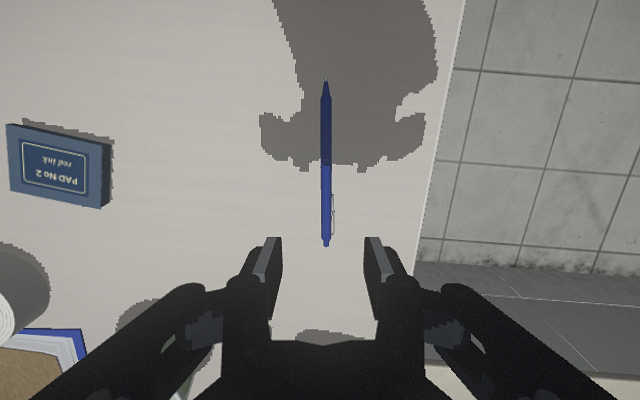

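Run:
```python
from h import *
P=lambda u,v,z:px2w("w9",u,v,z).round(1)
print(P(326,82,5),P(326,245,5),"pad",[P(*c,13).tolist() for c in((8,126),(113,141),(101,208),(10,192))])
```

```text
[423.7 402.5   5. ] [560.8 414.    5. ] pad [[476.2, 163.5, 13.0], [481.0, 240.7, 13.0], [537.9, 224.0, 13.0], [529.7, 153.3, 13.0]]
```

>>> move_arm(
  translation=[
    [0, 0.3, 0.03],
    [0, 0.6, 0.03],
    [0, 0.9, 0.03],
    [0, 1, 0.03],
    [0, 1, 0.03],
    [0, 1, 0.03],
  ],
  turn=[
    [0, 0, 0],
    [0, 0, 0],
    [0, 0, 0],
    [0, 0, 0],
    [0, 0, 0],
    [0, 0, 0],
  ],
  jaw=[-0.2, -0.2, -0.2, -0.2, -0.2, -0.2],
)

```text
t: 27.95
position: [512.7, 413.5, 7.6]
tool_rot: [[0.996, 0.002, -0.085], [0.085, 0.001, 0.996], [0.002, -1.0, 0.001]]
contact_force: [0.7, -0.2, 0.0]
gripper_width: 0.398
```

>>> move_arm(
  translation=[
    [0, 0.03, 0],
    [0, 0.03, 0],
    [0, 0.03, 0],
    [0, 0.03, 0],
    [0, 0.03, 0],
    [0, 0.03, 0],
    [0, 0.03, 0],
  ],
  turn=[
    [0, 0, 0],
    [0, 0, 0],
    [0, 0, 0],
    [0, 0, 0],
    [0, 0, 0],
    [0, 0, 0],
    [0, 0, 0],
  ],
  jaw=[-0.2, -0.6, -1, -1, -1, -1, -1],
  grip_force=40,
)

```text
t: 28.65
position: [512.2, 413.8, 4.3]
tool_rot: [[0.996, 0.001, -0.085], [0.085, 0.001, 0.996], [0.001, -1.0, 0.001]]
contact_force: [-0.8, -0.2, 5.7]
gripper_width: 0.094
```

>>> move_arm(
  translation=[
    [0, -0.2, 0],
    [0, -0.5, 0],
    [0, -0.9, 0],
    [0, -1, 0],
    [0, -1, 0],
  ],
  turn=[
    [0, 0, 0],
    [0, 0, 0],
    [0, 0, 0],
    [0, 0, 0],
    [0, 0, 0],
  ],
  jaw=[-1, -1, -1, -1, -1],
)

```text
t: 29.15
position: [512.7, 414.3, 105.4]
tool_rot: [[0.996, 0.003, -0.085], [0.085, 0.003, 0.996], [0.003, -1.0, 0.003]]
contact_force: [0.5, 0.3, -0.0]
gripper_width: 0.09
```

>>> move_arm(
  translation=[
    [0, 0, -0.9],
    [0, 0, -0.9],
    [0, 0, -0.9],
    [0, 0, -0.9],
    [0, 0, -0.9],
  ],
  turn=[
    [0, 0.24, 0],
    [0, 0.24, 0],
    [0, 0.24, 0],
    [0, 0.24, 0],
    [0, 0.24, 0],
  ],
  jaw=[-1, -1, -1, -1, -1],
)

```text
t: 29.65
position: [518.4, 324.8, 102.1]
tool_rot: [[0.995, -0.002, 0.101], [-0.101, -0.0, 0.995], [-0.002, -1.0, -0.0]]
contact_force: [0.4, -0.2, 0.4]
gripper_width: 0.09
```

>>> move_arm(
  translation=[
    [0.17, 0, -0.95],
    [0.17, 0, -0.95],
    [0.17, 0, -0.95],
    [0.17, 0, -0.95],
  ],
  turn=[
    [0, 0, 0],
    [0, 0, 0],
    [0, 0, 0],
    [0, 0, 0],
  ],
  jaw=[-1, -1, -1, -1],
)

```text
t: 30.05
position: [526.5, 227.5, 103.0]
tool_rot: [[0.995, -0.001, 0.104], [-0.104, 0.0, 0.995], [-0.001, -1.0, 0.0]]
contact_force: [-1.2, 1.3, 0.7]
gripper_width: 0.099
```

>>> move_arm(
  translation=[
    [0.17, 0, -0.95],
    [0.17, 0, -0.95],
    [0.17, 0, -0.95],
    [0.17, 0, -0.95],
  ],
  turn=[
    [0, 0, 0],
    [0, 0, 0],
    [0, 0, 0],
    [0, 0, 0],
  ],
  jaw=[-1, -1, -1, -1],
)

```text
t: 30.45
position: [533.9, 132.5, 103.1]
tool_rot: [[0.995, 0.0, 0.102], [-0.102, 0.001, 0.995], [-0.0, -1.0, 0.001]]
contact_force: [-0.6, 1.1, 0.3]
gripper_width: 0.096
```

>>> move_arm(
  translation=[
    [0.17, 0, -0.95],
    [0.17, 0, -0.95],
    [0.17, 0, -0.95],
    [0.17, 0, -0.95],
  ],
  turn=[
    [0, 0, 0],
    [0, 0, 0],
    [0, 0, 0],
    [0, 0, 0],
  ],
  jaw=[-1, -1, -1, -1],
)

```text
t: 30.85
position: [541.3, 36.8, 103.1]
tool_rot: [[0.995, 0.0, 0.101], [-0.101, 0.001, 0.995], [0.0, -1.0, 0.001]]
contact_force: [-1.1, 1.2, 0.2]
gripper_width: 0.097
```

>>> move_arm(
  translation=[
    [0.17, 0, -0.95],
    [0.17, 0, -0.95],
    [0.17, 0, -0.95],
    [0.17, 0, -0.95],
    [0.17, 0, -0.95],
  ],
  turn=[
    [0, 0, 0],
    [0, 0, 0],
    [0, 0, 0],
    [0, 0, 0],
    [0, 0, 0],
  ],
  jaw=[-1, -1, -1, -1, -1],
)

```text
t: 31.35
position: [548.4, -57.5, 103.0]
tool_rot: [[0.995, -0.0, 0.098], [-0.098, 0.002, 0.995], [-0.001, -1.0, 0.002]]
contact_force: [0.7, 0.3, 0.4]
gripper_width: 0.094
```

Run:
```python
from h import *
o,f=save("wrist","w10")
print(o["position"],o["tool_rot"][0],o["gripper_width"])
```

```text
[548.37484973 -57.48369328 102.9514687 ] [ 9.95220063e-01 -4.13251494e-04  9.76568256e-02] 0.09359030311645808
```

View pics/w10.png

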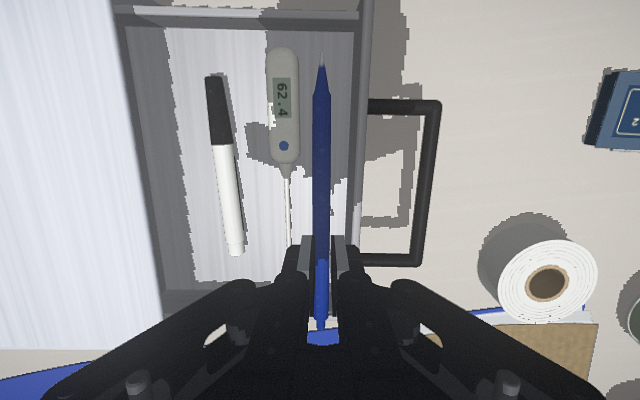

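>>> move_arm(
  translation=[
    [0, 0, -0.03],
    [0, 0.2, -0.03],
    [0, 0.5, -0.03],
    [0, 0.7, -0.03],
    [0, 0.75, -0.03],
    [0, 0.75, -0.03],
  ],
  turn=[
    [0, 0, 0],
    [0, 0, 0],
    [0, 0, 0],
    [0, 0, 0],
    [0, 0, 0],
    [0, 0, 0],
  ],
  jaw=[-1, -1, -1, -1, -1, -1],
)

```text
t: 32.0
position: [547.4, -63.5, 27.8]
tool_rot: [[0.995, -0.001, 0.102], [-0.102, 0.0, 0.995], [-0.001, -1.0, 0.0]]
contact_force: [0.2, 0.3, 0.4]
gripper_width: 0.095
```

>>> move_arm(
  translation=[
    [0, 0, 0],
    [0, 0, 0],
    [0, 0, 0],
    [0, -0.2, 0],
    [0, -0.5, 0],
    [0, -0.8, 0],
    [0, -0.8, 0],
  ],
  turn=[
    [0, 0, 0],
    [0, 0, 0],
    [0, 0, 0],
    [0, 0, 0],
    [0, 0, 0],
    [0, 0, 0],
    [0, 0, 0],
  ],
  jaw=[-0.6, -0.6, -0.6, -0.6, -0.6, -0.6, -0.6],
)

```text
t: 32.7
position: [550.8, -64.7, 112.8]
tool_rot: [[0.995, 0.009, 0.103], [-0.103, 0.0, 0.995], [0.009, -1.0, 0.001]]
contact_force: [0.3, -0.6, -0.0]
gripper_width: 0.199
```

>>> move_arm(
  translation=[
    [-0.2, 0, 0.95],
    [-0.2, 0, 0.95],
    [-0.2, 0, 0.95],
    [-0.2, 0, 0.95],
    [-0.2, 0, 0.95],
    [-0.2, 0, 0.95],
  ],
  turn=[
    [0, 0.704, 0],
    [0, 0.704, 0],
    [0, 0.704, 0],
    [0, 0.704, 0],
    [0, 0.704, 0],
    [0, 0.704, 0],
  ],
  jaw=[-0.4, -0.4, 0, 0, 0, 0],
)

```text
t: 33.3
position: [537.3, 32.2, 108.1]
tool_rot: [[0.794, -0.0, 0.608], [-0.608, -0.0, 0.794], [-0.0, -1.0, -0.0]]
contact_force: [-0.1, -0.4, -1.0]
gripper_width: 0.502
```

>>> move_arm(
  translation=[
    [-0.67, 0, 0.62],
    [-0.67, 0, 0.62],
    [-0.67, 0, 0.62],
    [-0.67, 0, 0.62],
    [-0.67, 0, 0.62],
    [-0.67, 0, 0.62],
  ],
  turn=[
    [0, 0.704, 0],
    [0, 0.704, 0],
    [0, 0.704, 0],
    [0, 0.704, 0],
    [0, 0.704, 0],
    [0, 0.704, 0],
  ],
  jaw=[0.8, 0.8, 0.8, 0.8, 0.8, 0.8],
)

```text
t: 33.9
position: [522.3, 121.8, 108.3]
tool_rot: [[0.356, 0.0, 0.934], [-0.934, 0.0, 0.356], [-0.0, -1.0, 0.0]]
contact_force: [-0.7, -0.8, 0.7]
gripper_width: 0.901
```

>>> move_arm(
  translation=[
    [-0.75, 0, 0.07],
    [-0.75, 0, 0.07],
    [-0.75, 0, 0.07],
    [-0.75, 0, 0.07],
    [-0.75, 0, 0.07],
    [-0.75, 0, 0.07],
  ],
  turn=[
    [0, 0.704, 0],
    [0, 0.704, 0],
    [0, 0.704, 0],
    [0, 0.704, 0],
    [0, 0.704, 0],
    [0, 0.704, 0],
  ],
  jaw=[0.8, 0.8, 0.8, 0.8, 0.8, 0.8],
)

```text
t: 34.5
position: [502.3, 194.4, 108.3]
tool_rot: [[-0.187, -0.0, 0.982], [-0.982, 0.0, -0.187], [-0.0, -1.0, -0.0]]
contact_force: [-0.1, -0.3, 0.3]
gripper_width: 0.899
```

Run:
```python
from h import *
o,f=save("wrist","w11")
print(o["position"],o["tool_rot"].round(3).tolist(),o["gripper_width"],o["qpos"].round(0))
```

```text
[502.34368922 194.42017726 108.28012901] [[-0.187, -0.0, 0.982], [-0.982, 0.0, -0.187], [-0.0, -1.0, -0.0]] 0.8988888132149442 [-55.  26.  38. 115. -22.  46. -15.]
```

View pics/w11.png

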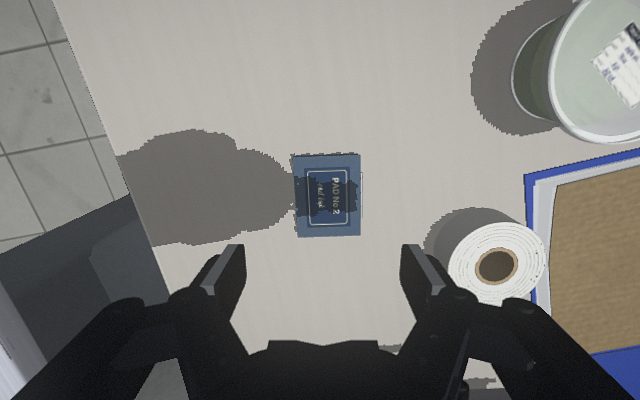

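Run:
```python
from h import *
c=np.array([px2w("w11",*p,13) for p in((292,155),(360,154),(361,235),(298,237))]); print(c.round(1).tolist(),c.mean(0).round(1))
o,_=load("w11"); print((o["tool_rot"].T@(c.mean(0)-o["position"])).round(1))
```

```text
[[485.0, 233.2, 13.0], [538.6, 223.8, 13.0], [528.7, 153.7, 13.0], [474.6, 162.1, 13.0]] [506.7 193.2  13. ]
[ 0.4 95.3  4.6]
```

>>> move_arm(
  translation=[
    [0, 0.3, 0.05],
    [0, 0.6, 0.05],
    [0, 0.9, 0.05],
    [0, 1, 0.05],
    [0, 1, 0.05],
  ],
  turn=[
    [0, 0, 0],
    [0, 0, 0],
    [0, 0, 0],
    [0, 0, 0],
    [0, 0, 0],
  ],
  jaw=[0.8, 0.8, 0.8, 0.8, 0.8],
)

```text
t: 35.05
position: [506.5, 193.2, 7.3]
tool_rot: [[-0.19, -0.002, 0.982], [-0.982, -0.001, -0.19], [0.001, -1.0, -0.002]]
contact_force: [-0.4, -0.3, 0.1]
gripper_width: 0.897
```

>>> move_arm(
  translation=[
    [0, 0.06, 0],
    [0, 0.06, 0],
    [0, 0.06, 0],
    [0, 0.06, 0],
    [0, 0.06, 0],
    [0, 0.06, 0],
    [0, 0.06, 0],
    [0, 0.06, 0],
  ],
  turn=[
    [0, 0, 0],
    [0, 0, 0],
    [0, 0, 0],
    [0, 0, 0],
    [0, 0, 0],
    [0, 0, 0],
    [0, 0, 0],
    [0, 0, 0],
  ],
  jaw=[0.8, 0.8, 0.2, -0.2, -0.2, -0.2, -0.2, -0.2],
  grip_force=40,
)

```text
t: 35.85
position: [507.5, 194.4, 3.5]
tool_rot: [[-0.189, 0.001, 0.982], [-0.982, 0.001, -0.189], [-0.001, -1.0, 0.001]]
contact_force: [-1.4, -0.2, 5.6]
gripper_width: 0.621
```

>>> move_arm(
  translation=[
    [0, -0.2, 0],
    [0, -0.5, 0],
    [0, -0.9, 0],
    [0, -1, 0],
    [0, -1, 0],
  ],
  turn=[
    [0, 0, 0],
    [0, 0, 0],
    [0, 0, 0],
    [0, 0, 0],
    [0, 0, 0],
  ],
  jaw=[-0.2, -0.2, -0.2, -0.2, -0.2],
)

```text
t: 36.35
position: [508.1, 194.7, 104.1]
tool_rot: [[-0.189, 0.003, 0.982], [-0.982, 0.003, -0.189], [-0.003, -1.0, 0.003]]
contact_force: [-1.3, -0.5, -1.4]
gripper_width: 0.623
```

>>> move_arm(
  translation=[
    [0.98, 0, 0.13],
    [0.98, 0, 0.13],
    [0.98, 0, 0.13],
    [0.98, 0, 0.13],
  ],
  turn=[
    [0, 0, 0],
    [0, 0, 0],
    [0, 0, 0],
    [0, 0, 0],
  ],
  jaw=[-0.2, -0.2, -0.2, -0.2],
)

```text
t: 36.75
position: [500.2, 93.9, 101.2]
tool_rot: [[-0.193, -0.002, 0.981], [-0.981, -0.0, -0.193], [0.001, -1.0, -0.002]]
contact_force: [0.4, 1.5, -1.0]
gripper_width: 0.624
```

>>> move_arm(
  translation=[
    [0.98, 0, 0.13],
    [0.98, 0, 0.13],
    [0.98, 0, 0.13],
    [0.98, 0, 0.13],
  ],
  turn=[
    [0, 0, 0],
    [0, 0, 0],
    [0, 0, 0],
    [0, 0, 0],
  ],
  jaw=[-0.2, -0.2, -0.2, -0.2],
)

```text
t: 37.15
position: [495.1, -3.2, 101.6]
tool_rot: [[-0.191, -0.001, 0.982], [-0.982, 0.0, -0.191], [-0.0, -1.0, -0.001]]
contact_force: [-0.4, 0.8, -1.5]
gripper_width: 0.622
```

>>> move_arm(
  translation=[
    [0.98, 0, 0.13],
    [0.98, 0, 0.13],
    [0.98, 0, 0.13],
    [0.98, 0, 0.13],
    [0.98, 0, 0.13],
  ],
  turn=[
    [0, -0.1, 0],
    [0, -0.1, 0],
    [0, -0.1, 0],
    [0, -0.1, 0],
    [0, -0.1, 0],
  ],
  jaw=[-0.2, -0.2, -0.2, -0.2, -0.2],
)

```text
t: 37.65
position: [490.0, -99.4, 101.7]
tool_rot: [[-0.108, -0.001, 0.994], [-0.994, 0.001, -0.108], [-0.001, -1.0, -0.001]]
contact_force: [0.3, 0.0, -0.6]
gripper_width: 0.621
```

>>> move_arm(
  translation=[
    [0.03, 0.2, 0],
    [0.03, 0.4, 0],
    [0.03, 0.55, 0],
    [0.03, 0.62, 0],
    [0.03, 0.62, 0],
    [0.03, 0.62, 0],
  ],
  turn=[
    [0, 0, 0],
    [0, 0, 0],
    [0, 0, 0],
    [0, 0, 0],
    [0, 0, 0],
    [0, 0, 0],
  ],
  jaw=[-0.2, -0.2, -0.2, -0.2, -0.2, -0.2],
)

```text
t: 38.25
position: [489.9, -104.2, 40.6]
tool_rot: [[-0.111, 0.001, 0.994], [-0.994, 0.0, -0.111], [-0.0, -1.0, 0.001]]
contact_force: [0.5, 0.9, -0.4]
gripper_width: 0.623
```

>>> move_arm(
  translation=[
    [0, 0, 0],
    [0, 0, 0],
    [0, 0, 0],
    [0, -0.2, 0],
    [0, -0.5, 0],
    [0, -0.9, 0],
    [-0.5, -1, 0],
    [-1, -1, 0],
    [-1, -1, 0],
  ],
  turn=[
    [0, 0, 0],
    [0, 0, 0],
    [0, 0, 0],
    [0, 0, 0],
    [0, 0, 0],
    [0, 0, 0],
    [0, 0, 0],
    [0, 0, 0],
    [0, 0, 0],
  ],
  jaw=[0.55, 0.55, 0.55, 0.55, 0.55, 0.55, 0.55, 0.55, 0.55],
)

```text
t: 39.15
position: [501.6, 2.0, 140.7]
tool_rot: [[-0.101, 0.001, 0.995], [-0.995, 0.004, -0.101], [-0.004, -1.0, 0.001]]
contact_force: [0.1, -0.3, 0.0]
gripper_width: 0.774
```

Run:
```python
from h import *
o,f=save("side","d2"); save("wrist","w12")
print(o["position"],o["tool_rot"].round(3).tolist())
a=cv2.imread("pics/d2.png")[85:235,290:440]; b=cv2.imread("pics/w12.png")[:300,100:540]
A=cv2.resize(a,(360,360),interpolation=cv2.INTER_CUBIC); out=np.zeros((360,800,3),np.uint8); out[:,:360]=A; out[:300,360:]=b
cv2.imwrite("pics/c2.png",out)
```

```text
[501.63430079   2.0098573  140.68106595] [[-0.101, 0.001, 0.995], [-0.995, 0.004, -0.101], [-0.004, -1.0, 0.001]]
```

View pics/c2.png

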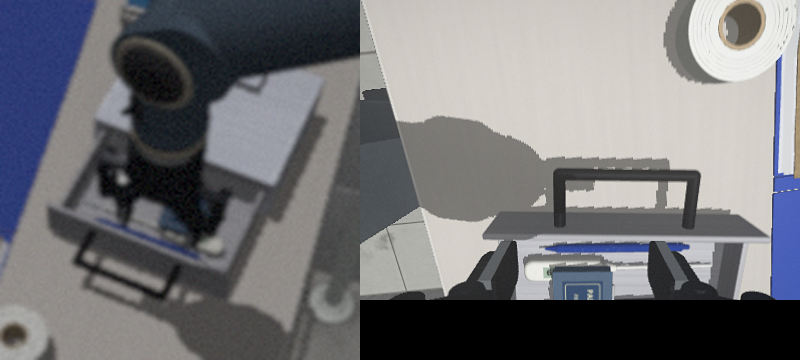

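>>> move_arm(
  translation=[
    [-0.16, 0, 0.34],
    [-0.16, 0, 0.34],
    [-0.16, 0, 0.34],
    [-0.16, 0, 0.34],
    [-0.16, 0, 0.34],
    [-0.16, 0, 0.34],
  ],
  turn=[
    [0, -0.666, 0],
    [0, -0.666, 0],
    [0, -0.666, 0],
    [0, -0.666, 0],
    [0, -0.666, 0],
    [0, -0.666, 0],
  ],
  jaw=[-0.3, -0.3, -0.3, -0.3, -0.3, -0.3],
)

```text
t: 39.85
position: [535.9, 4.7, 140.3]
tool_rot: [[0.395, -0.0, 0.919], [-0.919, -0.0, 0.395], [0.0, -1.0, -0.0]]
contact_force: [0.3, 0.6, 0.6]
gripper_width: 0.35
```

>>> move_arm(
  translation=[
    [0, 0, 0],
    [0, 0, 0],
    [0, 0, 0],
    [0, 0, 0],
    [0, 0, 0],
    [0, 0, 0],
  ],
  turn=[
    [0, -0.666, 0],
    [0, -0.666, 0],
    [0, -0.666, 0],
    [0, -0.666, 0],
    [0, -0.666, 0],
    [0, -0.666, 0],
  ],
  jaw=[-0.3, -0.3, -0.3, -0.3, -0.3, -0.3],
)

```text
t: 40.45
position: [536.0, 5.8, 140.2]
tool_rot: [[0.802, -0.0, 0.597], [-0.597, -0.0, 0.802], [-0.0, -1.0, -0.0]]
contact_force: [0.4, 0.5, 0.2]
gripper_width: 0.347
```

>>> move_arm(
  translation=[
    [0, 0, 0],
    [0, 0, 0],
    [0, 0, 0],
    [0, 0, 0],
    [0, 0, 0],
    [0, 0, 0],
  ],
  turn=[
    [0, -0.666, 0],
    [0, -0.666, 0],
    [0, -0.666, 0],
    [0, -0.666, 0],
    [0, -0.666, 0],
    [0, -0.666, 0],
  ],
  jaw=[-0.3, -0.3, -0.3, -0.3, -0.3, -0.3],
)

```text
t: 41.05
position: [536.1, 6.2, 140.3]
tool_rot: [[0.993, -0.0, 0.117], [-0.117, -0.0, 0.993], [-0.0, -1.0, -0.0]]
contact_force: [-0.0, -0.1, -0.0]
gripper_width: 0.349
```

>>> move_arm(
  translation=[
    [0.01, 0, 0.1],
    [0.01, 0.3, 0.1],
    [0.01, 0.6, 0.1],
    [0.01, 0.9, 0.1],
    [0.01, 1, 0.1],
    [0.01, 1, 0.1],
  ],
  turn=[
    [0, 0, 0],
    [0, 0, 0],
    [0, 0, 0],
    [0, 0, 0],
    [0, 0, 0],
    [0, 0, 0],
  ],
  jaw=[-0.3, -0.3, -0.3, -0.3, -0.3, -0.3],
)

```text
t: 41.65
position: [537.4, 16.7, 39.1]
tool_rot: [[0.994, -0.003, 0.114], [-0.114, -0.0, 0.994], [-0.003, -1.0, -0.001]]
contact_force: [0.2, -0.2, -0.5]
gripper_width: 0.351
```

>>> move_arm(
  translation=[
    [0, 0.1, 0],
    [0, 0.12, 0],
    [0, 0.12, 0],
    [0, 0.12, 0],
    [0, 0.12, 0],
    [0, 0.12, 0],
    [0, 0.12, 0],
  ],
  turn=[
    [0, 0, 0],
    [0, 0, 0],
    [0, 0, 0],
    [0, 0, 0],
    [0, 0, 0],
    [0, 0, 0],
    [0, 0, 0],
  ],
  jaw=[-0.3, -0.3, -0.6, -1, -1, -1, -1],
  grip_force=25,
)

```text
t: 42.35
position: [538.4, 14.3, 28.9]
tool_rot: [[0.993, 0.001, 0.115], [-0.115, -0.002, 0.993], [0.001, -1.0, -0.002]]
contact_force: [-1.0, -4.6, 1.5]
gripper_width: 0.099
```

Gripped the bar; push in steadily.

>>> move_arm(
  translation=[
    [0, 0, -0.05],
    [0, 0, -0.13],
    [0, 0, -0.21],
    [0, 0, -0.3],
    [0, 0, -0.4],
    [0, 0, -0.5],
    [0, 0, -0.6],
    [0, 0, -0.7],
    [0, 0, -0.8],
    [0, 0, -0.9],
    [0, 0, -0.98],
    [0, 0, -1],
  ],
  turn=[
    [0, 0, 0],
    [0, 0, 0],
    [0, 0, 0],
    [0, 0, 0],
    [0, 0, 0],
    [0, 0, 0],
    [0, 0, 0],
    [0, 0, 0],
    [0, 0, 0],
    [0, 0, 0],
    [0, 0, 0],
    [0, 0, 0],
  ],
  jaw=[-1, -1, -1, -1, -1, -1, -1, -1, -1, -1, -1, -1],
)

```text
t: 43.55
position: [526.7, -84.9, 28.8]
tool_rot: [[0.993, 0.001, 0.116], [-0.116, -0.0, 0.993], [0.001, -1.0, -0.0]]
contact_force: [-1.2, 1.1, 5.3]
gripper_width: 0.102
```

>>> move_arm(
  translation=[
    [0, 0, -0.05],
    [0, 0, -0.1],
    [0, 0, -0.15],
    [0, 0, -0.2],
    [0, 0, -0.25],
    [0, 0, -0.29],
    [0, 0, -0.32],
    [0, 0, -0.32],
    [0, 0, -0.32],
  ],
  turn=[
    [0, 0, 0],
    [0, 0, 0],
    [0, 0, 0],
    [0, 0, 0],
    [0, 0, 0],
    [0, 0, 0],
    [0, 0, 0],
    [0, 0, 0],
    [0, 0, 0],
  ],
  jaw=[-1, -1, -1, -1, -1, -1, -1, -1, -1],
)

```text
t: 44.45
position: [523.2, -114.9, 28.8]
tool_rot: [[0.993, 0.0, 0.114], [-0.114, 0.001, 0.993], [0.0, -1.0, 0.001]]
contact_force: [-0.6, 2.4, 6.3]
gripper_width: 0.104
```

>>> move_arm(
  translation=[
    [0, 0, -0.02],
    [0, 0, -0.04],
    [0, 0, -0.05],
    [0, 0, -0.05],
  ],
  turn=[
    [0, 0, 0],
    [0, 0, 0],
    [0, 0, 0],
    [0, 0, 0],
  ],
  jaw=[-1, -1, -1, -1],
)

```text
t: 44.85
position: [523.2, -115.0, 28.8]
tool_rot: [[0.994, -0.0, 0.111], [-0.111, 0.007, 0.994], [-0.001, -1.0, 0.007]]
contact_force: [-0.3, 12.2, 9.1]
gripper_width: 0.105
```

>>> move_arm(
  translation=[
    [0, 0, 0],
    [0, 0, 0],
    [0, 0, 0],
    [0, -0.2, 0],
    [0, -0.5, 0],
    [0, -0.8, 0],
    [0, -0.9, 0],
    [0, -0.9, 0],
  ],
  turn=[
    [0, 0, 0],
    [0, 0, 0],
    [0, 0, 0],
    [0, 0, 0],
    [0, 0, 0],
    [0, 0, 0],
    [0, 0, 0],
    [0, 0, 0],
  ],
  jaw=[-0.3, -0.3, -0.3, -0.3, -0.3, -0.3, -0.3, -0.3],
)

```text
t: 45.65
position: [523.4, -120.7, 119.4]
tool_rot: [[0.993, 0.003, 0.115], [-0.115, -0.001, 0.993], [0.003, -1.0, -0.0]]
contact_force: [-0.2, -0.0, -0.3]
gripper_width: 0.346
```

>>> move_arm(
  translation=[
    [-0.16, 0, -0.82],
    [-0.16, 0, -0.82],
    [-0.16, 0, -0.82],
    [-0.16, 0, -0.82],
  ],
  turn=[
    [0, 0, 0],
    [0, 0, 0],
    [0, 0, 0],
    [0, 0, 0],
  ],
  jaw=[-0.3, -0.3, -0.3, -0.3],
)

```text
t: 46.05
position: [496.1, -200.0, 116.8]
tool_rot: [[0.993, -0.003, 0.116], [-0.116, 0.001, 0.993], [-0.003, -1.0, 0.0]]
contact_force: [0.5, 0.2, 0.0]
gripper_width: 0.352
```

>>> move_arm(
  translation=[
    [-0.16, 0, -0.82],
    [-0.16, 0, -0.82],
    [-0.16, 0, -0.82],
    [-0.16, 0, -0.82],
    [-0.16, 0, -0.82],
    [-0.16, 0, -0.82],
  ],
  turn=[
    [0, 0, 0],
    [0, 0, 0],
    [0, 0, 0],
    [0, 0, 0],
    [0, 0, 0],
    [0, 0, 0],
  ],
  jaw=[-0.3, -0.3, -0.3, -0.3, -0.3, -0.3],
)

```text
t: 46.65
position: [473.0, -277.1, 117.9]
tool_rot: [[0.994, -0.0, 0.11], [-0.11, 0.001, 0.994], [-0.0, -1.0, 0.001]]
contact_force: [-0.3, 0.2, 0.7]
gripper_width: 0.348
```

>>> move_arm(
  translation=[
    [-0.01, 0.1, 0],
    [-0.01, 0.2, 0],
    [-0.01, 0.27, 0],
    [-0.01, 0.3, 0],
    [-0.01, 0.31, 0],
    [-0.01, 0.31, 0],
  ],
  turn=[
    [0, 0, 0],
    [0, 0, 0],
    [0, 0, 0],
    [0, 0, 0],
    [0, 0, 0],
    [0, 0, 0],
  ],
  jaw=[-0.3, -0.3, -0.3, -0.3, -0.3, -0.3],
)

```text
t: 47.25
position: [471.2, -279.2, 87.1]
tool_rot: [[0.993, -0.0, 0.114], [-0.114, 0.0, 0.993], [-0.0, -1.0, 0.0]]
contact_force: [-0.1, 0.3, -0.2]
gripper_width: 0.349
```

>>> move_arm(
  translation=[
    [0, 0.03, 0],
    [0, 0.06, 0],
    [0, 0.09, 0],
    [0, 0.1, 0],
    [0, 0.1, 0],
  ],
  turn=[
    [0, 0, 0],
    [0, 0, 0],
    [0, 0, 0],
    [0, 0, 0],
    [0, 0, 0],
  ],
  jaw=[-0.3, -0.3, -0.3, -0.3, -0.3],
)

```text
t: 47.75
position: [471.1, -279.0, 77.0]
tool_rot: [[0.994, -0.0, 0.114], [-0.114, 0.0, 0.994], [-0.0, -1.0, 0.0]]
contact_force: [0.7, 0.9, 0.7]
gripper_width: 0.355
```

>>> move_arm(
  translation=[
    [0.04, 0.01, 0],
    [0.08, 0.01, 0],
    [0.12, 0.01, 0],
    [0.16, 0.01, 0],
    [0.2, 0.01, 0],
    [0.23, 0.01, 0],
    [0.23, 0.01, 0],
    [0.23, 0.01, 0],
  ],
  turn=[
    [0, 0, 0],
    [0, 0, 0],
    [0, 0, 0],
    [0, 0, 0],
    [0, 0, 0],
    [0, 0, 0],
    [0, 0, 0],
    [0, 0, 0],
  ],
  jaw=[-0.3, -0.3, -0.3, -0.3, -0.3, -0.3, -0.3, -0.3],
)

```text
t: 48.55
position: [494.5, -281.6, 76.3]
tool_rot: [[0.994, 0.001, 0.114], [-0.114, -0.0, 0.994], [0.001, -1.0, 0.0]]
contact_force: [0.3, -0.1, -0.9]
gripper_width: 0.345
```

>>> move_arm(
  translation=[
    [0.015, 0, 0],
    [0.03, 0, 0],
    [0.04, 0, 0],
    [0.04, 0, 0],
    [0.04, 0, 0],
  ],
  turn=[
    [0, 0, 0],
    [0, 0, 0],
    [0, 0, 0],
    [0, 0, 0],
    [0, 0, 0],
  ],
  jaw=[-0.3, -0.3, -0.3, -0.3, -0.3],
)

```text
t: 49.05
position: [496.0, -281.9, 76.1]
tool_rot: [[0.993, -0.004, 0.115], [-0.115, 0.002, 0.993], [-0.004, -1.0, 0.001]]
contact_force: [-5.8, 1.2, 4.5]
gripper_width: 0.35
```

>>> move_arm(
  translation=[
    [-0.05, 0, 0],
    [-0.05, -0.15, 0],
    [-0.05, -0.3, 0],
    [-0.05, -0.6, 0.3],
    [-0.05, -0.9, 0.7],
    [-0.05, -0.9, 0.7],
    [-0.05, -0.9, 0.7],
  ],
  turn=[
    [0, 0, 0],
    [0, 0, 0],
    [0, 0, 0],
    [0, 0, 0],
    [0, 0, 0],
    [0, 0, 0],
    [0, 0, 0],
  ],
  jaw=[-0.3, -0.3, -0.3, -0.3, -0.3, -0.3, -0.3],
)

```text
t: 49.75
position: [502.5, -211.2, 168.1]
tool_rot: [[0.994, 0.004, 0.111], [-0.111, -0.001, 0.994], [0.004, -1.0, -0.0]]
contact_force: [-0.1, 0.2, 0.5]
gripper_width: 0.349
```

Run:
```python
from h import *
o,f=save("wrist","w13"); print(o["position"],o["contact_force"])
```

```text
[ 502.53786661 -211.21597554  168.12462693] [-0.08406121  0.17749803  0.5248835 ]
```

View pics/w13.png

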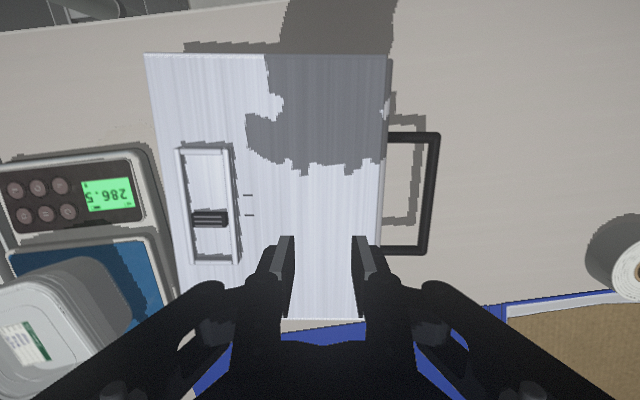

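Run:
```python
from h import *
P=lambda u,v,z:px2w("w13",u,v,z).round(1)
print("nub",P(210,218,84),"plate ends",P(205,149,84),P(215,263,84),"bar",P(436,134,48),P(425,251,48))
print(get_obs()["t"]); robot.close_job()
```

```text
nub [ 507.8 -303.6   84. ] plate ends [ 452.4 -294.9   84. ] [ 548.7 -308.5   84. ] bar [ 465.8 -108.4   48. ] [ 577.8 -119.    48. ]
49.8
the job is handed in; nothing more can be done
```

The kit is put away, the drawer is pushed home and the switch is back at its locked end. I handed the job in at t ≈ 50 s; it reports no verdict.

I slid the switch free and pulled the drawer about 129 mm open. All four items were there today, and all went in: marker, thermometer, ball pen and ink pad, with the pad resting on top of the marker and thermometer. The thermometer was found about 3 cm from where it lay in the first picture, so I measured it again before gripping it.

**Last checks**
- **Switch:** the nub measures (507.8, -303.6) mm, against (507.7, -303.3) before I touched it. It also stopped against the slot's end with about 6 N.
- **Drawer:** the handle bar is back within about 1 mm of its first measured place, and the drawer pressed on its home stop with about 12 N.
- **Kit:** I saw the pen, thermometer and pad in the drawer after the last placing. The marker was last seen there before the pen went in, and I could not see inside once the drawer was shut.
- **Robot:** its last reading was well above the box, with no outside force.
- **Label roll and stamp:** the roll still appeared standing in the last picture, but I did not measure it or the stamp again. The arm never came close to touching either.

No check failed. My camera positions disagreed with each other by 2 to 4 mm, within what the moves allowed.

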